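Pack a clarinet repair tote and lock its hold-down arm with the T-wrench

ROBOT

A 7-joint arm with a two-finger parallel gripper is mounted at the origin on the work surface. World frame = base frame: x ahead of the robot, y to its left, z up, the work surface at z = 0. Lengths are in m, angles in rad, forces in N, time in s.
With the tool pointing down it reaches from about 0.35 to 0.9 m from the base axis. Payload 8.1 kg.
Tool frame: the origin (TCP) lies on the centre line of the jaws, within the pads' length; the fingertips stand 19 mm ahead of it and the grasp point (between the pads) is the TCP (arm.tip_reach is the distance from the TCP to the fingertips, in m); z points along the fingers, y is the line along which they close (so a half turn about z gives the same grasp; the last joint's range is limited). The gripper opens to 92 mm and grips with 3 to 60 N. Pads are 19 mm wide; open, the fingers measure 130 mm over their backs; the gripper's body (75 mm by 190 mm) begins 47 mm behind the grasp point.
Start: joints at [1.102, 0.434, 0.025, 1.573, -0.012, 1.134, -0.075], TCP at [0.224, -0.584, 0.246] pointing down, gripper open.
Joint ranges: [-2.62, 2.62], [-0.44, 2.09], [-1.27, 1.32], [0.08, 2.57], [-1.32, 4.46], [0.12, 2], [-2.74, 2.74]. Speed limits (rad/s): [2.22, 2.22, 3.01, 3.01, 3.14, 3.14, 3.14].

INTERFACE

Orientations are given as a rotation vector (axis times angle).
In Python, from cell import arm gives the robot as it stands.
- The arm moves only by the tool arm_command, never from a script. Its argument "targets" is a list that holds one entry, the list of rows, each a list of 6 numbers: the shift along the tool's x, y, z in m, then the turn, a rotation vector about the tool's x, y, z in rad. A call has 1 to 10 rows; each row shifts and turns the commanded pose from where the row before left it, along the tool's axes as they then stand; what a row does not reach is not made up. A row lasts 1/8 s, in which the tool goes at most 62.5 mm and 10.7 degrees, less where a joint would pass 70% of its speed; a pose out of reach is approached as far as the arm can. A call with a gripper value outside its range is refused whole. "jaw" is the finger opening in m, from 0 to 0.0918, set as the call begins (left out, the last holds). The fingers move at their own pace and stop on an object; "newtons" is the grip in N (left out, the last holds). Time passes only in rows, so rows that do not move let the fingers close. It gives the time, the measured TCP pose, the force, the opening and the grip force at its end, in the units of the state.
- arm.observe(): the state, without advancing time (a new reading comes with each control period).
- arm.get_image(name): name is "scene" or "top" or "wrist"; returns a dict with "pixels" (384x512x3 uint8, red, green, blue), "z_map" (384x512 float32, m along the optical axis (not along the pixel's ray), 0 where there is no reading), "fx", "fy", "cx", "cy" (pixels), "xyz" and "rotation" of the camera in the world; the wrist camera has in their place "T_tool_cam" (4x4, takes a point from camera to tool coordinates, whose origin is the TCP and whose axes are the flange's). Camera axes: x right, y down, z forward; pixel columns grow to the right and rows downward; lengths in m; the calibration is good to about 2 mm. The wrist camera is an equidistant fisheye: a pixel r from the principal point sees the ray r / f radians off the axis. A picture is of the moment at which its call begins: read the wrist's pose just before it.
- arm.sign_off(): hands the job in; it is judged then, once.
The state is a dict: "clock": time; "joints": joint angles; "dq": joint speeds; "joint_efforts": joint torques, N m; "position": TCP position; "ee_rot": TCP orientation; "force": force on the tool from outside, world axes, zero at the start; "ft_torque": the same for the moment, N m; "width": opening from 0.0 (shut) to 1.0 (fully open); "gripper_force": force on a finger pad.
Only numpy, scipy, OpenCV 4.12 (cv2) and the standard library are available. Lean on these libraries where they do the work, as an engineer would, in place of code of your own. Each camera call takes 0.05 s, during which the arm holds its last target. There are 200 camera calls.

TASK

Pack every clarinet part and supply waiting on the right of the bench (however many there are today) into the blue tote, each standing upright and flat on the tote's floor. Only then take the orange T-handled wrench from its wooden stand, put it in the square socket of the yellow hold-down arm and turn the arm clockwise over the packed things, fully to its stop, using the wrench alone. Finally put the wrench back in its stand, and leave the mug, the screwdriver and the small tub where they are.

Things in the scene. Friction and masses are not known exactly. Their poses are not given: they have to be found in the camera images.
- tote: Blue open tote fixed to the bench. Origin: centre of its underside; x along its length. Inside 228 (x) by 156 (y) mm, walls 4 mm thick and 36 mm high overall, floor 4 mm thick. Beyond its +x end, at x=155, y=40 mm in its frame, a steel post 28 mm across and 90 mm tall carries the hold-down arm.
- tote_in (a point): Centre of the tote's inner floor, axes as the tote's. The whole set fits tightly: the long case across the -x end (its length along y), and in the remaining space four spaces of 76 (x) by 78 (y) mm, one each for bell, jar and tin and one for the two barrels side by side.
- keeper (a joint): Yellow hold-down arm's angle q about the post, rad: 0 to 0.2 parked beside the tote, growing clockwise seen from above, stop at 1.2 (over the packed things). The arm points at -1.371 - q from the tote's +x (counter-clockwise positive). Flat bar 22 mm wide, reaching 180 mm from the axis, underside 98 and top 108 mm above the bench. Stays where left; friction 0.06 N m.
- keeper_socket (a point): Centre of the mouth of the square socket in the arm's red boss, on the turning axis, 130 mm above the bench. The boss is 32 mm square, the socket 16 mm square and 26 mm deep, its sides parallel and square to the arm.
- wrench: T-handle wrench standing tip down in its stand, 220 g. Origin: tip; z up the shaft. Square bit 13 mm (sides along x and y) from z=7 to 32 mm, conical nose below, shaft 14 mm across, collar 46 mm across at z=45 to 51 mm, orange cross-handle 94 mm along x, 16 mm thick in y, z=105 to 127 mm. The bit has about 0.27 rad of play either way in the socket.
- wrench_tip (a point): Tip of the wrench's nose, axes as the wrench's.
- stand: Wooden stand fixed to the bench, 66 by 66 by 50 mm tall, with a 27 mm square hole right through. Origin: centre of its underside. The wrench stands in the hole with its collar on the stand's top (tip 5 mm above the bench).
- long_case: Dark wooden mouthpiece case 144 (x) by 70 (y) by 44 mm tall, with a brass grip bar on top, 70 mm along x, 16 mm thick in y, from z=44 to 84 mm. Origin: centre of its underside. May be absent (None).
- bell: Black clarinet bell standing on its flare, 72 mm across at the foot, flare narrowing to a 34 mm neck from z=52 to 90 mm (top). Origin: centre of its underside, z up. May be absent.
- pad_jar: Amber jar 72 mm across, 44 mm tall with its white lid, and on the lid a white knob 24 mm across from z=44 to 84 mm. Origin: centre of its underside. May be absent.
- key_tin: Green tin 70 by 70 by 44 mm tall with a pale wooden grip on top, 44 mm along x, 14 mm thick in y, from z=44 to 84 mm. Origin: centre of its underside. May be absent.
- barrel1: Black clarinet barrel with silver rings, upright cylinder 35 mm across and 66 mm tall. Origin: centre of its underside, z up. May be absent.
- barrel2: Brown clarinet barrel with silver rings, upright cylinder 35 mm across and 66 mm tall. Origin: centre of its underside, z up. May be absent.
- mug: Bystander: dark steel mug 76 mm across, 100 mm tall. Origin: centre of its underside.
- screwdriver: Bystander: yellow-handled screwdriver lying on the bench.
- tub: Bystander: small white tub 56 mm across, 45 mm tall. Origin: centre of its underside.

How it is judged:
On the way, in this order (a step that is already met when the one before it is completed fails the run):
1. every item present is inside the tote, upright on its floor, while the hold-down arm is still parked (x of long_case in the frame of tote_in between -0.115 and 0.115 m and y of long_case in the frame of tote_in between -0.079 and 0.079 m and z of each of long_case, bell, pad_jar, key_tin, barrel1, barrel2 in the frame of tote_in below 0.006 m and angle between each of long_case, bell, pad_jar, key_tin, barrel1, barrel2's own z axis and vertical below 0.1 rad and linear speed of each of long_case, bell, pad_jar, key_tin, barrel1, barrel2 below 0.03 m/s and x of bell in the frame of tote_in between -0.115 and 0.115 m and y of bell in the frame of tote_in between -0.079 and 0.079 m and x of pad_jar in the frame of tote_in between -0.115 and 0.115 m and y of pad_jar in the frame of tote_in between -0.079 and 0.079 m and x of key_tin in the frame of tote_in between -0.115 and 0.115 m and y of key_tin in the frame of tote_in between -0.079 and 0.079 m and x of barrel1 in the frame of tote_in between -0.115 and 0.115 m and y of barrel1 in the frame of tote_in between -0.079 and 0.079 m and x of barrel2 in the frame of tote_in between -0.115 and 0.115 m and y of barrel2 in the frame of tote_in between -0.079 and 0.079 m and value of joint keeper below 0.4 rad), for 0.3 s.
2. the arm is on its way, the wrench in its socket (distance between wrench_tip and keeper_socket below 0.034 m and horizontal distance between wrench_tip and keeper_socket below 0.006 m and z of wrench_tip in the frame of keeper_socket below -0.012 m and value of joint keeper between 0.45 and 0.95 rad), for 0.05 s.
3. the arm is at its stop, the wrench still in its socket (distance between wrench_tip and keeper_socket below 0.034 m and horizontal distance between wrench_tip and keeper_socket below 0.006 m and z of wrench_tip in the frame of keeper_socket below -0.012 m and value of joint keeper above 1.08 rad), for 0.2 s.
At the end, for the whole second after the job is handed in: Every item present stands in the tote, upright within 0.1 rad, within 6 mm of its floor; the arm is past 1.08 rad (stop at 1.2); the wrench stands in its stand within 12 mm of its centre, upright within 0.1 rad, collar within 5 mm of the top; all at rest (x of long_case in the frame of tote_in between -0.115 and 0.115 m and y of long_case in the frame of tote_in between -0.079 and 0.079 m and z of each of long_case, bell, pad_jar, key_tin, barrel1, barrel2 in the frame of tote_in below 0.006 m and angle between each of long_case, bell, pad_jar, key_tin, barrel1, barrel2, wrench's own z axis and vertical below 0.1 rad and linear speed of each of long_case, bell, pad_jar, key_tin, barrel1, barrel2, wrench below 0.03 m/s and x of bell in the frame of tote_in between -0.115 and 0.115 m and y of bell in the frame of tote_in between -0.079 and 0.079 m and x of pad_jar in the frame of tote_in between -0.115 and 0.115 m and y of pad_jar in the frame of tote_in between -0.079 and 0.079 m and x of key_tin in the frame of tote_in between -0.115 and 0.115 m and y of key_tin in the frame of tote_in between -0.079 and 0.079 m and x of barrel1 in the frame of tote_in between -0.115 and 0.115 m and y of barrel1 in the frame of tote_in between -0.079 and 0.079 m and x of barrel2 in the frame of tote_in between -0.115 and 0.115 m and y of barrel2 in the frame of tote_in between -0.079 and 0.079 m and value of joint keeper above 1.08 rad and horizontal distance between wrench and stand below 0.012 m and z of wrench in the frame of stand below 0.01 m); the robot touches nothing.
It fails at once if the mug is moved by more than 30 mm (distance of mug from where it was at the start of the episode above 0.03 m).
It fails at once if the screwdriver is moved by more than 30 mm (distance of screwdriver from where it was at the start of the episode above 0.03 m).
It fails at once if the tub is moved by more than 30 mm (distance of tub from where it was at the start of the episode above 0.03 m).
Of long_case, bell, pad_jar, key_tin, barrel1, barrel2 only 4 to 6 are there at a start; the rules pass over those that are not, and their reading is None.
At some moment in a run one of long_case, pad_jar, key_tin may be knocked a few centimetres aside while the robot is not near it.
It also fails if it takes over 210 s, if anything falls off the work surface, if the arm or the gripper's body presses on something with over 40 N, if the wrist force passes 120 N, or if a joint passes its speed limit or range.

## Working session

There is one attempt and no reset: what is moved stays moved. The work goes in short steps, Python scripts to look and compute and a tool call to move; the robot and the scene stay as the last step left them, time stands still between calls to the robot, and variables do not carry over. Pictures are saved under pics/ and viewed, at most 14 in all, crops included, and the job is handed in when it is done.

Besides the shell and the picture viewer there is one more tool, called after ">>>" by a JSON object that holds its "name" and its "arguments". arm_command: Moves the arm, as the interface text tells. Its arguments: {"type":"object","properties":{"targets":{"type":"array","items":{"type":"array","items":{"type":"array","items":{"type":"number"}}}},"jaw":{"type":"number"},"newtons":{"type":"number"}},"required":["targets"]}

```bash
ls; mkdir -p pics; python3 - <<'E'
from cell import arm
import cv2,numpy as np
s=arm.observe();print({k:np.round(v,3).tolist() for k,v in s.items()})
for n in("scene","top"):
    im=arm.get_image(n);np.savez(f"{n}0.npz",**im)
    cv2.imwrite(f"pics/{n}0.png",im["pixels"][...,::-1])
    print(n,im["fx"],im["cx"],im["cy"],im["xyz"],np.round(im["rotation"],3).tolist(), (im["z_map"]>0).mean())
E
```

```text
pics
{'clock': 0.0, 'joints': [1.102, 0.435, 0.025, 1.574, -0.012, 1.134, -0.075], 'dq': [0.0, 0.001, 0.001, -0.001, -0.001, -0.001, 0.002], 'joint_efforts': [0.0, -66.784, 0.985, -31.447, -0.061, 0.043, 0.0], 'position': [0.223, -0.583, 0.245], 'ee_rot': [-3.088, -0.571, 0.001], 'force': [-0.206, 0.15, 0.75], 'ft_torque': [-0.046, 0.027, -0.037], 'gripper_force': 0.0, 'width': 1.0}
scene 409.6192487051747 257.65565878578667 198.08552686305438 [1.11577266 0.54509663 1.20122092] [-1.049, -2.585, 0.854] 0.9959716796875
top 347.3319609213745 253.42748237940904 191.9384611532545 [ 0.45229021 -0.02816363  1.17553038] [-2.196, 2.142, -0.128] 0.9960581461588541
```

View pics/top0.png

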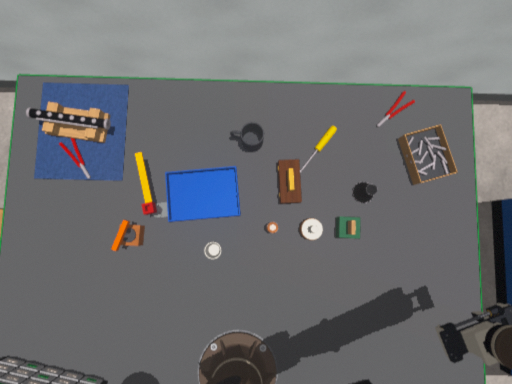

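View pics/scene0.png

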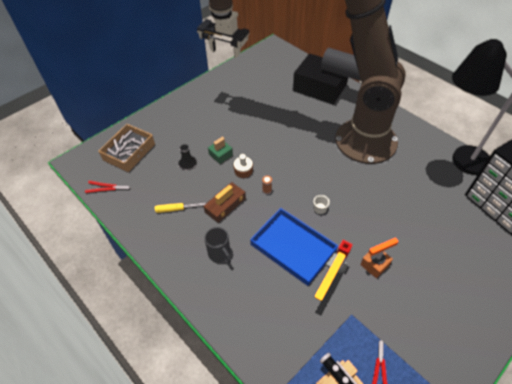

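Top view: long case (290,181), bell (367,191), jar (312,229), tin (349,227), brown barrel (272,228), tote (203,194), keeper boss (149,208), stand and wrench (127,236), mug (250,137), tub (213,250). I see no black barrel, so I'll check the depth map in case it is in shadow.

```bash
cat > h.py <<'E'
import numpy as np,cv2
from scipy.spatial.transform import Rotation as R
def cloud(im,tool=None):
    "world xyz per pixel from the depth map; tool=(pos,rotvec) for the wrist fisheye"
    z=im["z_map"];v,u=np.mgrid[:z.shape[0],:z.shape[1]].astype(float)
    a=(u-im["cx"])/im["fx"];b=(v-im["cy"])/im["fy"]
    if tool is not None:
        th=np.hypot(a,b);k=np.where(th>1e-6,np.tan(np.minimum(th,1.5))/np.maximum(th,1e-6),1);a,b=a*k,b*k
    P=np.stack([a*z,b*z,z],-1)
    if tool is None: return P@R.from_rotvec(im["rotation"]).as_matrix().T+np.array(im["xyz"])
    T=np.array(im["T_tool_cam"]);P=P@T[:3,:3].T+T[:3,3]
    return P@R.from_rotvec(tool[1]).as_matrix().T+np.array(tool[0])
def blobs(mask,minpx=12):
    n,l,st,c=cv2.connectedComponentsWithStats(mask.astype(np.uint8))
    return [(l==i,st[i,4],c[i]) for i in range(1,n) if st[i,4]>=minpx]
def rect(P):
    "min-area rect of xy points: centre mm, size mm, long side's angle rad"
    (cx,cy),(w,h),a=cv2.minAreaRect((P[:,:2]*1000).astype(np.float32))
    if w<h: w,h,a=h,w,a+90
    a=(a+90)%180-90
    return np.round([cx,cy,w,h]),round(np.radians(a),3)
def wrist():
    from cell import arm
    s=arm.observe();im=arm.get_image("wrist")
    return im,cloud(im,(s["position"],s["ee_rot"])),s
E
python3 - <<'E'
from h import *
for n in("top","scene"):
    im=dict(np.load(f"{n}0.npz"));P=cloud(im);Z=P[...,2]
    print(n,"bench",np.median(Z[(abs(P[...,0]-.5)<.25)&(abs(P[...,1])<.4)]))
    hsv=cv2.cvtColor(im["pixels"],cv2.COLOR_RGB2HSV)
    ok=(P[...,0]>.3)&(P[...,0]<.85)&(P[...,1]>-.6)&(P[...,1]<.5)&(Z<.3)
    for m,a,c in blobs(ok&(Z>.02)):
        Q=P[m];print(c.round(),a,rect(Q),"zmax",np.percentile(Q[:,2],95).round(3), "hsv",np.median(hsv[m],0))
        t=Q[Q[:,2]>np.percentile(Q[:,2],97)-.012];print("    top:",rect(t),t.mean(0).round(3))
    b=blobs(ok&(hsv[...,0]>100)&(hsv[...,0]<130)&(hsv[...,1]>150),200)
    for m,a,c in b: print("blue",rect(P[m]),P[m][:,2].max())
E
```

```text
top bench 0.001028354362071382
[ 99. 124.] 489 (array([790., 470., 101.,  60.]), np.float64(-0.01)) zmax 0.089 hsv [ 16. 106. 116.]
    top: (array([786., 470.,  60.,  34.]), np.float64(1.505)) [0.786 0.47  0.085]
[249. 135.] 416 (array([766., -16., 101.,  74.]), np.float64(0.914)) zmax 0.101 hsv [120.  16.  55.]
    top: (array([758., -25.,  73.,  73.]), np.float64(-1.552)) [ 0.759 -0.025  0.098]
[326. 137.] 164 (array([ 773., -279.,   98.,   23.]), np.float64(-0.612)) zmax 0.028 hsv [ 26. 255. 229.]
    top: (array([ 773., -279.,   98.,   23.]), np.float64(-0.612)) [ 0.773 -0.279  0.024]
[413. 153.] 663 (array([ 712., -566.,  181.,   69.]), np.float64(0.002)) zmax 0.055 hsv [15. 78. 93.]
    top: (array([ 712., -565.,  181.,   66.]), np.float64(-0.008)) [ 0.716 -0.561  0.051]
[146. 187.] 581 (array([592., 303., 196.,  33.]), np.float64(0.27)) zmax 0.131 hsv [ 24. 255. 238.]
    top: (array([513., 282.,  33.,  32.]), np.float64(-1.296)) [0.513 0.281 0.129]
[289. 181.] 955 (array([ 619., -155.,  145.,   72.]), np.float64(0.066)) zmax 0.084 hsv [ 10. 143. 112.]
    top: (array([ 618.,
[... 3167 characters left out ...]
516., 280.,  35.,  32.]), np.float64(0.263)) [0.517 0.281 0.128]
[218. 244.] 667 (array([770., -17., 105.,  75.]), np.float64(0.91)) zmax 0.101 hsv [130.   8.  47.]
    top: (array([761., -28.,  78.,  74.]), np.float64(0.628)) [ 0.762 -0.027  0.097]
[379. 257.] 661 (array([433., 359.,  96.,  67.]), np.float64(-0.044)) zmax 0.133 hsv [ 11. 166. 150.]
    top: (array([432., 359.,  95.,  17.]), np.float64(-0.335)) [0.434 0.36  0.13 ]
[332. 369.] 504 (array([791., 469.,  95.,  62.]), np.float64(-0.004)) zmax 0.089 hsv [ 19.   33.5 150.5]
    top: (array([789., 470.,  61.,  35.]), np.float64(1.481)) [0.792 0.471 0.084]
blue (array([572., 131., 236., 169.]), np.float64(-1.462)) 0.04101915235137321
```

Five items are present: long case, bell, jar, tin and the brown barrel. Tote yaw is about 1.681. The depth clouds from both views agree to about 3 mm. I'll start with the long case.

```bash
cat >> h.py <<'E'
TC=np.array([.571,.1325]);TY=1.681
def tote(x,y):
    c,s=np.cos(TY),np.sin(TY);return TC+np.array([c*x-s*y,s*x+c*y])
def plan(x,y,z,yaw=None):
    "print turn about tool z, then shift in the tool axes after that turn (tool taken as pointing down)"
    from cell import arm
    s=arm.observe();M=R.from_rotvec(s["ee_rot"]).as_matrix();y0=np.arctan2(M[1,0],M[0,0])
    yaw=y0 if yaw is None else yaw
    t=-((yaw-y0+np.pi)%(2*np.pi)-np.pi)
    c,k=np.cos(yaw),np.sin(yaw);d=np.array([x,y,z])-s["position"]
    sh=np.array([c*d[0]+k*d[1],k*d[0]-c*d[1],-d[2]])
    tilt=M.T@[0,0,-1]
    print("pos",np.round(s["position"],4),"yaw",round(y0,3),"tilt",tilt.round(3)[:2],"F",np.round(s["force"],1),"q",np.round(s["joints"],2),"w",round(s["width"]*.0918,4),"t",round(s["clock"],2))
    print("TURNz",round(t,4),"rows>=",int(np.ceil(abs(t)/.18)),"SHIFT",sh.round(4),"rows>=",int(np.ceil(np.linalg.norm(sh)/.06)))
E
python3 -c "
from h import *
plan(.6,-.15,.25,.07)"
```

```text
pos [ 0.2234 -0.5833  0.245 ] yaw 0.366 tilt [0.    0.001] F [ 0.3  0.4 -0.7] q [ 1.1   0.44  0.02  1.57 -0.01  1.13 -0.08] w 0.0918 t 0.1
TURNz 0.2957 rows>= 2 SHIFT [ 0.406  -0.4059 -0.005 ] rows>= 10
```

>>> {"name": "arm_command", "arguments": {"targets": [[[0.05,-0.0255,0,0,0,0.03],[0.05,-0.0255,0,0,0,0.03],[0.05,-0.0255,0,0,0,0.03],[0.05,-0.0255,0,0,0,0.03],[0.05,-0.0255,0,0,0,0.03],[0.05,-0.0255,0,0,0,0.03],[0.05,-0.0255,0,0,0,0.03],[0.05,-0.0255,0,0,0,0.03],[0.05,-0.0255,0,0,0,0.03],[0,0,0,0,0,0]]]}}

```text
clock: 1.35
position: [0.6065, -0.2471, 0.2446]
ee_rot: [-3.134, -0.162, -0.001]
force: [-0.3, 0.6, 0.3]
width: 1.001
gripper_force: 0.0
```

```bash
python3 - <<'E'
from h import *
im,P,s=wrist();cv2.imwrite("pics/w1.png",im["pixels"][...,::-1])
plan(.62,-.155,.25,.07)
Z=P[...,2]
ok=(P[...,0]>.35)&(P[...,0]<.8)&(Z<.15)&(Z>.02)&(im["z_map"]>.05)
for m,a,c in blobs(ok,60):
    Q=P[m];t=Q[Q[:,2]>np.percentile(Q[:,2],97)-.012];print(c.round(),a,rect(Q),rect(t),t.mean(0).round(4))
E
```

```text
pos [ 0.6043 -0.2501  0.2447] yaw 0.1 tilt [0.001 0.001] F [-1.2 -1.5 -0.1] q [ 0.35  0.49 -0.06  1.49  0.03  1.17 -1.18] w 0.0919 t 1.4
TURNz 0.0301 rows>= 1 SHIFT [ 0.0223 -0.0937 -0.0053] rows>= 2
[83. 35.] 4328 (array([764., -21.,  95.,  76.]), np.float64(0.863)) (array([757., -28.,  76.,  74.]), np.float64(1.473)) [ 0.7575 -0.029   0.0969]
[294.  41.] 1157 (array([ 769., -278.,   93.,   23.]), np.float64(-0.65)) (array([ 769., -278.,   93.,   23.]), np.float64(-0.65)) [ 0.7657 -0.2763  0.0242]
[491. 128.] 4669 (array([ 715., -602.,  171.,  104.]), np.float64(0.284)) (array([ 711., -590.,  170.,   76.]), np.float64(0.301)) [ 0.7015 -0.5663  0.0511]
[183. 150.] 6811 (array([ 618., -156.,  144.,   72.]), np.float64(0.076)) (array([ 618., -156.,   70.,   17.]), np.float64(0.078)) [ 0.6195 -0.1574  0.0835]
[ 56. 176.] 1605 (array([571., 112., 201., 165.]), np.float64(-1.46)) (array([571., 109., 195., 165.]), np.float64(-1.458)) [0.5669 0.0469 0.0335]
[381. 197.] 1690 (array([ 593., -406.,   53.,   44.]), np.float64(-0.597)) (array([ 590., -409.,   35.,   34.]), np.float64(0.303)) [ 0.5916 -0.4076  0.0898]
[233. 258.] 1299 (array([ 480., -228.,   71.,   35.]), np.float64(-1.458)) (array([ 479., -229.,   67.,   33.]), np.float64(-1.458)) [ 0.4784 -0.229   0.0452]
[313. 258.] 961 (array([ 489., -337.,   58.,   43.]), np.float64(-1.238)) (array([ 489., -350.,   17.,    8.]), np.float64(-0.96)) [ 0.4906 -0.351   0.0587]
[323. 299.] 95 (array([ 456., -352.,   16.,   13.]), np.float64(-0.125)) (array([ 456., -352.,   16.,   13.]), np.float64(-0.125)) [ 0.4558 -0.351   0.0839]
```

View pics/w1.png

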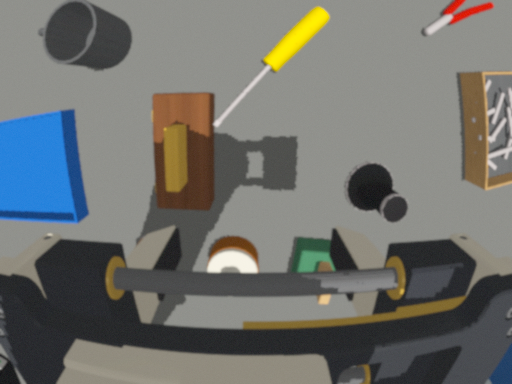

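Wrist view: long case at (183,150) with its brass bar, screwdriver tip right beside it, bell (381,197). It agrees with the top camera. Now the grasp.

>>> {"name": "arm_command", "arguments": {"targets": [[[0,0,0,0,0,0.027],[0.0103,-0.0465,0,0,0,0],[0.0103,-0.0465,0,0,0,0],[0,0,0.045,0,0,0],[0,0,0.045,0,0,0],[0,0,0.045,0,0,0],[0,0,0.02,0,0,0],[0,0,0,0,0,0],[0,0,0,0,0,0]]], "jaw": 0.05}}

```text
clock: 2.52
position: [0.6176, -0.1595, 0.092]
ee_rot: [3.139, 0.105, 0.002]
force: [1.5, -0.3, 0.4]
width: 0.545
gripper_force: 0.0
```

```bash
python3 -c "
from h import *
plan(.618,-.156,.07,.073)"
```

```text
pos [ 0.6176 -0.1595  0.092 ] yaw 0.067 tilt [-0.002 -0.001] F [ 1.5 -0.3  0.4] q [ 0.22  0.61 -0.07  1.69  0.05  0.84 -1.38] w 0.0501 t 2.52
TURNz -0.0061 rows>= 1 SHIFT [ 0.0007 -0.0035  0.022 ] rows>= 1
```

>>> {"name": "arm_command", "arguments": {"targets": [[[0.0005,-0.0035,0.011,0,0,-0.006],[0,0,0.011,0,0,0],[0,0,0,0,0,0]]]}}

```text
clock: 2.9
position: [0.6167, -0.1546, 0.0676]
ee_rot: [-3.139, -0.118, 0.003]
force: [0.1, 0.6, 1.1]
width: 0.543
gripper_force: 0.0
```

>>> {"name": "arm_command", "arguments": {"targets": [[[0,0,0,0,0,0],[0,0,0,0,0,0],[0,0,0,0,0,0],[0,0,0,0,0,0],[0,0,-0.03,0,0,0],[0,0,-0.03,0,0,0],[0,0,-0.02,0,0,0],[0,0,0,0,0,0]]], "jaw": 0.0, "newtons": 40}}

```text
clock: 3.9
position: [0.6182, -0.155, 0.1499]
ee_rot: [3.139, 0.117, 0.004]
force: [-0.2, -0.0, -3.6]
width: 0.172
gripper_force: 40.0
```

```bash
python3 -c "
from h import *
plan(*tote(-.0775,0),.15,TY-np.pi/2)
im,P,s=wrist();Z=P[...,2]
ok=(P[...,0]>.35)&(P[...,0]<.8)&(P[...,1]>-.3)&(Z<.2)&(Z>.02)&(im['z_map']>.05)
for m,a,c in blobs(ok,300):
  Q=P[m];print(c.round(),a,rect(Q),Q.max(0))"
```

```text
pos [ 0.6182 -0.155   0.1499] yaw 0.075 tilt [-0.002 -0.001] F [-0.2 -0.  -3.6] q [ 0.21  0.54 -0.07  1.65  0.05  0.95 -1.38] w 0.0158 t 3.9
TURNz -0.0356 rows>= 1 SHIFT [-1.530e-02 -2.135e-01 -1.000e-04] rows>= 4
[106.  35.] 7014 (array([765., -19.,  99.,  75.]), np.float64(0.931)) [0.79255616 0.04315495 0.10272713]
[391.  51.] 1531 (array([ 765., -275.,   83.,   23.]), np.float64(-0.635)) [ 0.79999894 -0.2430653   0.02868971]
[255. 186.] 16792 (array([ 651., -152.,   79.,   72.]), np.float64(0.076)) [ 0.69292653 -0.11493703  0.17965221]
[ 79. 188.] 1873 (array([619.,  48., 204., 101.]), np.float64(0.841)) [0.66400971 0.15794816 0.03863409]
[255. 308.] 1267 (array([ 590., -157.,   81.,   32.]), np.float64(0.083)) [ 0.63157101 -0.14407697  0.19998677]
```

>>> {"name": "arm_command", "arguments": {"targets": [[[0,0,0,0,0,-0.0356],[-0.0038,-0.0534,0,0,0,0],[-0.0038,-0.0534,0,0,0,0],[-0.0038,-0.0534,0,0,0,0],[-0.0038,-0.0534,0,0,0,0],[0,0,0,0,0,0],[0,0,0,0,0,0]]]}}

```text
clock: 4.82
position: [0.5784, 0.0553, 0.1478]
ee_rot: [3.136, 0.175, -0.002]
force: [0.6, -0.3, -3.1]
width: 0.169
gripper_force: 40.0
```

```bash
python3 -c "
from h import *
plan(*tote(-.0775,0),.076,TY-np.pi/2)
im,P,s=wrist();Z=P[...,2]
cv2.imwrite('pics/w2.png',im['pixels'][...,::-1])
hsv=cv2.cvtColor(im['pixels'],cv2.COLOR_RGB2HSV)
for m,a,c in blobs((hsv[...,0]>100)&(hsv[...,0]<130)&(hsv[...,1]>150)&(Z>.028)&(Z<.045),100):
  Q=P[m];print(c.round(),a,rect(Q))
  d=Q[:,:2]-TC;c,k=np.cos(TY),np.sin(TY);q=np.c_[d@[c,k],d@[-k,c]]
  print(np.percentile(q,[.3,99.7],axis=0).round(4))"
```

```text
pos [0.5784 0.0553 0.1478] yaw 0.112 tilt [ 0.002 -0.001] F [ 0.6 -0.3 -3.1] q [-0.1   0.47 -0.12  1.79  0.07  0.89 -1.71] w 0.0156 t 4.83
TURNz 0.0015 rows>= 1 SHIFT [ 0.0011 -0.0001  0.0718] rows>= 2
[131. 160.] 2410 (array([569., 132., 235., 164.]), np.float64(-1.455))
[[-0.117  -0.08  ]
 [ 0.1168  0.0839]]
```

View pics/w2.png

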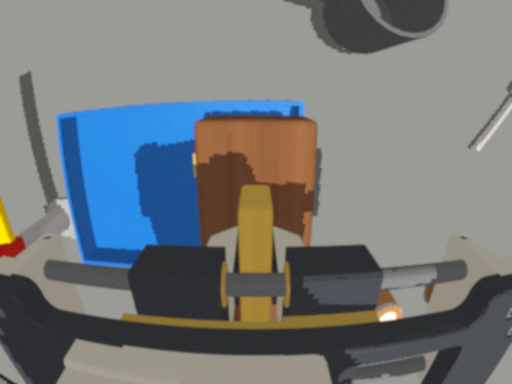

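The case hangs over the tote's -x end. The tote's near and far rims show a y-centre correction of about 1.5 mm. Lowering.

>>> {"name": "arm_command", "arguments": {"targets": [[[0,0,0.03,0,0,0],[-0.0005,0,0.03,0,0,0],[0,0,0.01,0,0,0],[0,0,0.003,0,0,0],[0,0,0,0,0,0],[0,0,0,0,0,0]]]}}

```text
clock: 5.62
position: [0.5791, 0.0556, 0.0767]
ee_rot: [-3.137, -0.173, -0.003]
force: [0.4, -0.4, -3.9]
width: 0.176
gripper_force: 40.0
```

```bash
sed -i 's/^TC=.*/TC=np.array([.5695,.1325]);TY=1.682/' h.py; python3 -c "
from h import *
plan(*tote(-.0775,0),.0725,TY-np.pi/2)"
```

```text
pos [0.5791 0.0556 0.0767] yaw 0.11 tilt [-0.002 -0.   ] F [ 0.4 -0.4 -3.9] q [-0.11  0.56 -0.11  1.85  0.09  0.74 -1.73] w 0.0161 t 5.62
TURNz -0.0011 rows>= 1 SHIFT [-0.001   0.0001  0.0042] rows>= 1
```

>>> {"name": "arm_command", "arguments": {"targets": [[[-0.001,0,0.002,0,0,0],[0,0,0.002,0,0,0],[0,0,0.001,0,0,0],[0,0,0,0,0,0]]]}}

```text
clock: 6.12
position: [0.5779, 0.0556, 0.0725]
ee_rot: [3.137, 0.173, 0.002]
force: [-4.9, -1.2, 16.0]
width: 0.173
gripper_force: 40.0
```

>>> {"name": "arm_command", "arguments": {"targets": [[[0,0,0,0,0,0],[0,0,0,0,0,0],[0,0,-0.03,0,0,0],[0,0,-0.05,0,0,0],[0,0,-0.05,0,0,0],[0,0,-0.05,0,0,0]]], "jaw": 0.045}}

```text
clock: 6.88
position: [0.5772, 0.0556, 0.2522]
ee_rot: [3.137, 0.173, -0.0]
force: [2.1, 0.4, -0.7]
width: 0.493
gripper_force: 0.0
```

```bash
python3 - <<'E'
from h import *
plan(.473,-.3,.25,0)
im,P,s=wrist();Z=P[...,2]
ok=(P[...,0]>.4)&(P[...,0]<.7)&(P[...,1]>-.05)&(P[...,1]<.26)&(Z<.15)
def tf(Q):
    d=Q[:,:2]-TC;c,k=np.cos(TY),np.sin(TY);return np.c_[d@[c,k],d@[-k,c]]
for lo,hi in((.042,.052),(.08,.092),(.03,.04)):
  for m,a,c in blobs(ok&(Z>lo)&(Z<hi),150):
    q=tf(P[m]);print(lo,c.round(),a,rect(q),P[m][:,2].mean().round(4),np.percentile(q,[.5,99.5],axis=0).round(4).tolist())
E
```

```text
pos [0.5772 0.0556 0.2522] yaw 0.11 tilt [ 0. -0.] F [ 2.1  0.4 -0.7] q [-0.1   0.36 -0.12  1.67  0.05  1.11 -1.69] w 0.0453 t 6.88
TURNz 0.1104 rows>= 1 SHIFT [-0.1042  0.3556  0.0022] rows>= 7
0.042 [255. 162.] 5630 (array([-77.,  -0., 142.,  71.]), np.float64(-1.561)) 0.0484 [[-0.1117, -0.0709], [-0.0425, 0.07]]
0.08 [256. 175.] 955 (array([-78.,   0.,  69.,  16.]), np.float64(-1.564)) 0.0883 [[-0.0859, -0.0343], [-0.0699, 0.0343]]
0.03 [194. 168.] 2330 (array([ -0.,   1., 237., 165.]), np.float64(0.0)) 0.0358 [[-0.1187, -0.0814], [0.1175, 0.083]]
```

The case sits flat at (-77, 0). Next is the tin.

>>> {"name": "arm_command", "arguments": {"targets": [[[0,0,0,0,0,0.11],[-0.0225,0.0585,0,0,0,0],[-0.0225,0.0585,0,0,0,0],[-0.0225,0.0585,0,0,0,0],[-0.0225,0.0585,0,0,0,0],[-0.0225,0.0585,0,0,0,0],[-0.0225,0.0585,0,0,0,0],[-0.0225,0.0585,0,0,0,0],[0,0,0,0,0,0],[0,0,0,0,0,0]]]}}

```text
clock: 8.18
position: [0.4206, -0.3524, 0.2503]
ee_rot: [-3.141, 0.0, 0.0]
force: [0.4, 0.3, 0.1]
width: 0.488
gripper_force: 0.0
```

```bash
cat > look.py <<'E'
from h import *
im,P,s=wrist();Z=P[...,2]
ok=(P[...,0]>.3)&(P[...,0]<.75)&(P[...,1]<-.05)&(P[...,1]>-.5)&(Z<.12)&(Z>.02)&(im["z_map"]>.05)
for m,a,c in blobs(ok,150):
    Q=P[m];t=Q[Q[:,2]>np.percentile(Q[:,2],97)-.012];print(c.round(),a,*rect(Q),"TOP",*rect(t),t[:,2].mean().round(4))
E
python3 -c "
import look
from h import *
plan(.472,-.35,.07,-.012)"
```

```text
[306.  27.] 1739 [ 586. -408.   53.   44.] 1.143 TOP [ 590. -410.   34.   34.] 0.14 0.0901
[255. 126.] 3463 [ 470. -352.   71.   70.] 1.532 TOP [ 470. -353.   43.   13.] -0.002 0.0844
[158. 135.] 2596 [ 461. -232.   70.   69.] -0.547 TOP [ 462. -231.   23.   22.] 0.729 0.0834
[ 67. 141.] 874 [ 463. -101.   36.   35.] -1.137 TOP [ 463. -101.   36.   35.] -1.137 0.0654
pos [ 0.4211 -0.3516  0.2504] yaw 0.002 tilt [0.    0.001] F [1.2 0.  0. ] q [ 0.53  0.31  0.09  1.76 -0.03  1.08 -0.94] w 0.0449 t 8.22
TURNz 0.0137 rows>= 1 SHIFT [ 0.0509 -0.0022  0.1804] rows>= 4
```

>>> {"name": "arm_command", "arguments": {"targets": [[[0,0,0,0,0,0.017],[0.0495,0.001,0,0,0,0],[0,0,0.045,0,0,0],[0,0,0.045,0,0,0],[0,0,0.045,0,0,0],[0,0,0.025,0,0,0],[0,0,0.02,0,0,0],[0,0,0,0,0,0]]]}}

```text
clock: 9.22
position: [0.4697, -0.3529, 0.0694]
ee_rot: [-3.14, 0.024, 0.004]
force: [-0.4, -0.9, 0.2]
width: 0.493
gripper_force: 0.0
```

>>> {"name": "arm_command", "arguments": {"targets": [[[0,0,0,0,0,0],[0,0,0,0,0,0],[0,0,0,0,0,0],[0,0,0,0,0,0],[0,0,-0.03,0,0,0],[0,0,-0.03,0,0,0],[0,0,-0.03,0,0,0],[0,0,0,0,0,0]]], "jaw": 0.0}}

```text
clock: 10.22
position: [0.4709, -0.3555, 0.1627]
ee_rot: [3.139, -0.027, 0.005]
force: [0.4, -0.7, -3.2]
width: 0.153
gripper_force: 40.0
```

```bash
python3 -c "
from h import *
plan(*tote(.0005,.0385),.16,TY-np.pi/2)"
```

```text
pos [ 0.4709 -0.3555  0.1627] yaw -0.017 tilt [-0.003 -0.002] F [ 0.4 -0.7 -3.2] q [ 0.5   0.46  0.08  1.77 -0.04  0.91 -0.99] w 0.014 t 10.22
TURNz -0.1281 rows>= 1 SHIFT [ 0.1137 -0.4746  0.0027] rows>= 9
```

>>> {"name": "arm_command", "arguments": {"targets": [[[0,0,-0.025,0,0,-0.128],[0.0142,-0.0593,0,0,0,0],[0.0142,-0.0593,0,0,0,0],[0.0142,-0.0593,0,0,0,0],[0.0142,-0.0593,0,0,0,0],[0.0142,-0.0593,0,0,0,0],[0.0142,-0.0593,0,0,0,0],[0.0142,-0.0593,0,0,0,0],[0.0142,-0.0593,0,0,0,0],[0,0,0.02,0,0,0]]]}}

```text
clock: 11.48
position: [0.5301, 0.1365, 0.1652]
ee_rot: [-3.132, -0.188, -0.003]
force: [0.1, -0.9, -3.9]
width: 0.149
gripper_force: 40.0
```

>>> {"name": "arm_command", "arguments": {"targets": [[[0,0,0,0,0,0],[0,0,0,0,0,0]]]}}

```text
clock: 11.72
position: [0.5299, 0.1281, 0.1653]
ee_rot: [3.136, 0.172, -0.002]
force: [0.1, -0.0, -2.9]
width: 0.15
gripper_force: 40.0
```

```bash
python3 -c "
from h import *
plan(*tote(.0005,.0385),.073,TY-np.pi/2)"
```

```text
pos [0.5299 0.1281 0.1653] yaw 0.11 tilt [ 0.001 -0.001] F [ 0.1 -0.  -2.9] q [-0.26  0.39 -0.11  1.86  0.05  0.89 -1.85] w 0.0138 t 11.72
TURNz -0.0016 rows>= 1 SHIFT [ 0.0013 -0.0004  0.0923] rows>= 2
```

>>> {"name": "arm_command", "arguments": {"targets": [[[0.0013,-0.0004,0.03,0,0,0],[0,0,0.03,0,0,0],[0,0,0.02,0,0,0],[0,0,0.006,0,0,0],[0,0,0.004,0,0,0],[0,0,0.002,0,0,0],[0,0,0.001,0,0,0],[0,0,0,0,0,0]]]}}

```text
clock: 12.72
position: [0.532, 0.13, 0.0749]
ee_rot: [-3.137, -0.174, -0.003]
force: [-5.5, -2.0, 15.6]
width: 0.15
gripper_force: 40.0
```

```bash
python3 -c "
from h import *
plan(*tote(.0005,.0385),.073,TY-np.pi/2)"
```

```text
pos [0.532  0.13   0.0749] yaw 0.111 tilt [-0.002 -0.   ] F [-5.5 -2.  15.6] q [-0.27  0.52 -0.1   1.94  0.08  0.69 -1.87] w 0.0138 t 12.72
TURNz -0.0002 rows>= 1 SHIFT [-0.001   0.0011  0.0019] rows>= 1
```

>>> {"name": "arm_command", "arguments": {"targets": [[[0,0,0,0,0,0],[0,0,0,0,0,0],[0,0,0,0,0,0],[0,0,-0.03,0,0,0],[0,0,-0.05,0,0,0],[0,0,-0.05,0,0,0],[0,0,-0.05,0,0,0],[0,0,0,0,0,0]]], "jaw": 0.04}}

```text
clock: 13.72
position: [0.5335, 0.1308, 0.2568]
ee_rot: [-3.135, -0.175, -0.012]
force: [0.4, -0.4, -0.0]
width: 0.435
gripper_force: 0.0
```

```bash
cat > chk.py <<'E'
from h import *
def chk():
    im,P,s=wrist();Z=P[...,2]
    c,k=np.cos(TY),np.sin(TY);D=P[...,:2]-TC;X=D@[c,k];Y=D@[-k,c]
    ok=(abs(X)<.125)&(abs(Y)<.09)&(Z<.15)
    for lo,hi in((.043,.055),(.064,.1)):
        for m,a,cc in blobs(ok&(Z>lo)&(Z<hi),60):
            q=np.c_[X[m],Y[m]];print(lo,cc.round(),a,*rect(q),"z med/max",np.percentile(Z[m],[50,99]).round(4))
    return im
if __name__=="__main__": chk()
E
python3 chk.py; python3 -c "
from h import *
plan(.415,-.231,.25,1)"
```

```text
0.043 [319. 137.] 5243 [-77.  -1. 143.  72.] 1.57 z med/max [0.0486 0.0509]
0.043 [256. 168.] 2572 [ 2. 38. 69. 69.] 0.002 z med/max [0.0485 0.0503]
0.064 [327. 144.] 1185 [-77.   0.  70.  17.] -1.57 z med/max [0.0882 0.0902]
0.064 [256. 177.] 553 [ 1. 38. 44. 13.] 1.567 z med/max [0.0884 0.0903]
pos [0.5323 0.1303 0.2543] yaw 0.111 tilt [-0.004  0.001] F [-0.5 -0.9 -0.2] q [-0.25  0.31 -0.11  1.75  0.04  1.09 -1.83] w 0.0399 t 13.78
TURNz -0.8887 rows>= 5 SHIFT [-0.3674  0.0965  0.0043] rows>= 7
```

>>> {"name": "arm_command", "arguments": {"targets": [[[-0.0238,0.0498,0,0,0,0],[-0.0238,0.0498,0,0,0,0],[-0.0238,0.0498,0,0,0,0],[-0.0238,0.0498,0,0,0,0],[-0.0238,0.0498,0,0,0,0],[-0.0238,0.0498,0,0,0,0],[-0.0238,0.0498,0,0,0,0],[0,0,0,0,0,0],[0,0,0,0,0,0]]]}}

```text
clock: 14.9
position: [0.4041, -0.2343, 0.2516]
ee_rot: [-3.136, -0.174, 0.003]
force: [0.1, 0.0, -0.2]
width: 0.436
gripper_force: 0.0
```

```bash
python3 -c "
import look
from h import *
plan(.462,-.231,.07,1.1)"
```

```text
[413.  43.] 1689 [ 587. -406.   52.   45.] 0.753 TOP [ 590. -409.   35.   34.] -1.107 0.0895
[257. 119.] 2792 [ 462. -230.   71.   71.] -0.666 TOP [ 462. -230.   23.   22.] -0.352 0.0843
[149. 110.] 969 [ 463. -100.   35.   35.] -1.111 TOP [ 463. -100.   35.   35.] -1.111 0.0663
pos [ 0.4045 -0.2337  0.2518] yaw 0.113 tilt [0.001 0.001] F [ 0.   0.4 -0.3] q [ 0.31  0.17  0.12  1.94 -0.02  1.04 -1.02] w 0.0403 t 14.95
TURNz -0.9874 rows>= 6 SHIFT [0.0285 0.05   0.1818] rows>= 4
```

>>> {"name": "arm_command", "arguments": {"targets": [[[0,0,0,0,0,-0.165],[0,0,0,0,0,-0.165],[0,0,0,0,0,-0.165],[0,0,0,0,0,-0.165],[0,0,0,0,0,-0.165],[0,0,0,0,0,-0.163],[0.0285,0.05,0,0,0,0],[0,0,0.05,0,0,0],[0,0,0.04,0,0,0],[0,0,0,0,0,0]]]}}

```text
clock: 16.2
position: [0.4605, -0.2299, 0.16]
ee_rot: [-2.672, -1.642, 0.006]
force: [-0.3, -0.3, 0.4]
width: 0.433
gripper_force: 0.0
```

```bash
python3 -c "
from h import *
plan(.462,-.2305,.07,1.1)"
```

```text
pos [ 0.4605 -0.2299  0.16  ] yaw 1.102 tilt [0.    0.007] F [-0.3 -0.3  0.4] q [ 0.37  0.36 -0.02  1.94  0.01  0.85 -0.12] w 0.0397 t 16.2
TURNz 0.002 rows>= 1 SHIFT [0.0001 0.0016 0.09  ] rows>= 2
```

>>> {"name": "arm_command", "arguments": {"targets": [[[0,0.0015,0.04,0,0,0],[0,0,0.03,0,0,0],[0,0,0.02,0,0,0],[0,0,0,0,0,0],[0,0,0,0,0,0]]]}}

```text
clock: 16.82
position: [0.4646, -0.233, 0.0744]
ee_rot: [2.677, 1.641, 0.002]
force: [0.7, -0.4, 0.2]
width: 0.437
gripper_force: 0.0
```

>>> {"name": "arm_command", "arguments": {"targets": [[[0,0,0,0,0,0],[0,0,0,0,0,0],[0,0,0,0,0,0],[0,0,0,0,0,0],[0,0,-0.03,0,0,0],[0,0,-0.04,0,0,0],[0,0,-0.04,0,0,0],[0,0,0,0,0,0]]], "jaw": 0.0}}

```text
clock: 17.82
position: [0.4651, -0.2338, 0.1856]
ee_rot: [2.675, 1.638, 0.006]
force: [-0.3, -0.2, -2.3]
width: 0.251
gripper_force: 40.0
```

```bash
python3 -c "
from h import *
plan(*tote(.076,.038),.175,TY)"
```

```text
pos [ 0.4651 -0.2338  0.1856] yaw 1.099 tilt [-0.001 -0.006] F [-0.3 -0.2 -2.3] q [ 0.37  0.33 -0.01  1.91  0.01  0.9  -0.12] w 0.0231 t 17.82
TURNz -0.5829 rows>= 4 SHIFT [0.4284 0.1064 0.0106] rows>= 8
```

>>> {"name": "arm_command", "arguments": {"targets": [[[0,0,-0.005,0,0,-0.146],[0,0,0,0,0,-0.146],[0,0,0,0,0,-0.146],[0,0,0,0,0,-0.145],[0.0535,0.0133,0,0,0,0],[0.0535,0.0133,0,0,0,0],[0.0535,0.0133,0,0,0,0],[0.0535,0.0133,0,0,0,0],[0.0535,0.0133,0,0,0,0],[0.0535,0.0133,0,0,0,0]]]}}

```text
clock: 19.08
position: [0.5064, 0.0964, 0.1866]
ee_rot: [-2.094, -2.341, 0.002]
force: [1.7, 0.1, -2.4]
width: 0.251
gripper_force: 40.0
```

>>> {"name": "arm_command", "arguments": {"targets": [[[0.0535,0.0133,0,0,0,0],[0.0535,0.0133,0,0,0,0],[0,0,0,0,0,0],[0,0,0,0,0,0],[0,0,0,0,0,0]]]}}

```text
clock: 19.7
position: [0.5213, 0.2025, 0.1871]
ee_rot: [2.097, 2.34, -0.002]
force: [-0.2, 0.4, -2.9]
width: 0.253
gripper_force: 40.0
```

```bash
python3 -c "
from h import *
plan(*tote(.076,.038),.078,TY)
im,P,s=wrist();cv2.imwrite('pics/w3.png',im['pixels'][...,::-1])"
```

```text
pos [0.5213 0.2025 0.1871] yaw 1.68 tilt [0.001 0.001] F [-0.2  0.4 -2.9] q [-0.25  0.41 -0.29  1.79  0.14  0.97 -0.49] w 0.0233 t 19.7
TURNz -0.0017 rows>= 1 SHIFT [0.0011 0.0021 0.1091] rows>= 2
```

View pics/w3.png

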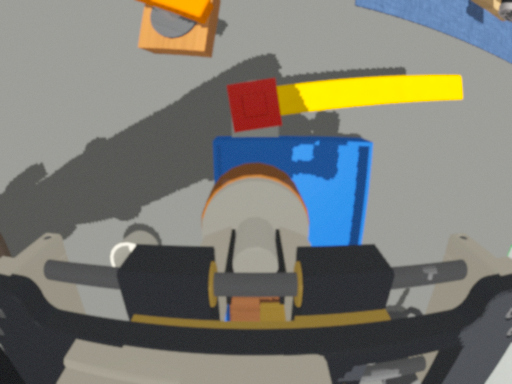

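Jar above its slot; tote rim at the top (215–370,140), keeper boss clear of the fingers. I'll check the jar's offset in the hand.

```bash
python3 -c "
from h import *
im,P,s=wrist();Z=P[...,2]
c,k=np.cos(TY),np.sin(TY);D=P[...,:2]-TC;X=D@[c,k];Y=D@[-k,c]
m=(Z>.148)&(Z<.163)&(abs(X-.075)<.06)&(abs(Y-.04)<.06)
e=(Z>.1)&(Z<.163)&(abs(X-.075)<.06)&(abs(Y-.04)<.06)
print(m.sum(),X[m].max(),X[e].max(),np.percentile(Y[e],[0.5,99.5]),np.median(Z[m]))
d=np.array(s['position'][:2])-TC;print('tcp in tote',d@[c,k],d@[-k,c])
b=(Z>.12)&(Z<.135)&(X>.12)&(Y<.07)&(Y>0)
print('boss',*rect(P[b]),Z[b].mean())"
```

```text
4758 0.11314348843977476 0.11314348843977476 [0.00646468 0.07358965] 0.15851810746443654
tcp in tote 0.07493608728927703 0.03995746616419279
boss [503. 311.  94.  33.] -1.285 0.13037780711441196
```

>>> {"name": "arm_command", "arguments": {"targets": [[[-0.0015,0.002,0,0,0,0],[0,0,0.04,0,0,0],[0,0,0.03,0,0,0],[0,0,0.02,0,0,0],[0,0,0.01,0,0,0],[0,0,0.005,0,0,0],[0,0,0,0,0,0],[0,0,0,0,0,0]]]}}

```text
clock: 20.8
position: [0.5241, 0.2031, 0.0835]
ee_rot: [2.094, 2.341, 0.002]
force: [-0.2, 0.4, -1.9]
width: 0.252
gripper_force: 40.0
```

```bash
python3 -c "
from h import *
plan(*tote(.0745,.038),.0767,TY)"
```

```text
pos [0.5241 0.2031 0.0835] yaw 1.682 tilt [-0.    -0.001] F [-0.2  0.4 -1.9] q [-0.28  0.54 -0.26  1.88  0.2   0.74 -0.54] w 0.0232 t 20.8
TURNz 0.0002 rows>= 1 SHIFT [-0.0007 -0.0007  0.0068] rows>= 1
```

>>> {"name": "arm_command", "arguments": {"targets": [[[0,0,0.003,0,0,0],[0,0,0.002,0,0,0],[0,0,0.002,0,0,0],[0,0,0.001,0,0,0],[0,0,0,0,0,0]]]}}

```text
clock: 21.42
position: [0.5236, 0.203, 0.0771]
ee_rot: [2.094, 2.341, 0.001]
force: [-9.4, -5.2, 28.1]
width: 0.255
gripper_force: 40.0
```

>>> {"name": "arm_command", "arguments": {"targets": [[[0,0,0,0,0,0],[0,0,0,0,0,0],[0,0,0,0,0,0],[0,0,-0.03,0,0,0],[-0.02,0,-0.05,0,0,0],[-0.03,0,-0.05,0,0,0],[-0.02,0,-0.05,0,0,0],[0,0,0,0,0,0]]], "jaw": 0.045}}

```text
clock: 22.42
position: [0.5339, 0.1321, 0.2586]
ee_rot: [2.095, 2.335, 0.009]
force: [-0.1, 1.1, -0.7]
width: 0.487
gripper_force: 0.0
```

```bash
python3 chk.py; python3 -c "
from h import *
plan(.535,-.38,.25,1)"
```

```text
0.043 [252. 106.] 2218 [77. 38. 67. 67.] -0.782 z med/max [0.0486 0.0504]
0.043 [251. 166.] 2350 [ 2. 38. 69. 68.] 1.568 z med/max [0.0485 0.0512]
0.043 [275. 220.] 3634 [-76.   0. 144.  70.] -1.569 z med/max [0.0485 0.0529]
0.064 [251. 108.] 396 [77. 38. 23. 22.] 0.646 z med/max [0.0886 0.0903]
0.064 [252. 175.] 678 [ 3. 38. 44. 14.] -1.566 z med/max [0.0881 0.09  ]
0.064 [274. 238.] 748 [-76.   9.  52.  16.] -1.546 z med/max [0.0876 0.09  ]
pos [0.5324 0.1329 0.2562] yaw 1.68 tilt [-0.    -0.003] F [ 0.3  0.1 -0.6] q [-0.12  0.32 -0.29  1.73  0.1   1.1  -0.33] w 0.0452 t 22.48
TURNz 0.6805 rows>= 4 SHIFT [-0.4302  0.2793  0.0062] rows>= 9
```

>>> {"name": "arm_command", "arguments": {"targets": [[[0,0,0,0,0,0.145],[0,0,0,0,0,0.145],[0,0,0,0,0,0.145],[0,0,0,0,0,0.145],[-0.051,0.033,0,0,0,0],[-0.051,0.033,0,0,0,0],[-0.051,0.033,0,0,0,0],[-0.051,0.033,0,0,0,0],[-0.051,0.033,0,0,0,0],[-0.051,0.033,0,0,0,0]]], "jaw": 0.06}}

```text
clock: 23.72
position: [0.5696, -0.2298, 0.2528]
ee_rot: [-2.673, -1.646, 0.002]
force: [1.0, 1.0, 0.8]
width: 0.653
gripper_force: 0.0
```

>>> {"name": "arm_command", "arguments": {"targets": [[[-0.05,0.033,0,0,0,0],[-0.05,0.033,0,0,0,0],[-0.05,0.033,0,0,0,0],[0,0,0.04,0,0,0],[0,0,0.04,0,0,0],[0,0,0,0,0,0],[0,0,0,0,0,0]]]}}

```text
clock: 24.6
position: [0.5912, -0.4072, 0.1753]
ee_rot: [2.676, 1.646, 0.0]
force: [0.1, 0.1, -0.1]
width: 0.652
gripper_force: 0.0
```

```bash
python3 -c "
import look
from h import *
plan(.590,-.409,.074,1.1)"
```

```text
[30.  8.] 780 [ 461. -107.   36.   22.] -0.46 TOP [ 458. -108.   35.   18.] -0.715 0.0649
[256. 191.] 2725 [ 593. -406.   51.   44.] -0.479 TOP [ 590. -410.   35.   34.] 0.812 0.0901
pos [ 0.5915 -0.4075  0.1762] yaw 1.103 tilt [ 0.    -0.002] F [-0.3 -1.6  0.5] q [ 0.52  0.64  0.01  1.4  -0.01  1.1   0.07] w 0.0597 t 24.65
TURNz 0.003 rows>= 1 SHIFT [-0.002  -0.0007  0.1022] rows>= 2
```

>>> {"name": "arm_command", "arguments": {"targets": [[[-0.002,-0.001,0.04,0,0,0],[0,0,0.03,0,0,0],[0,0,0.022,0,0,0],[0,0,0.01,0,0,0],[0,0,0,0,0,0],[0,0,0,0,0,0]]]}}

```text
clock: 25.4
position: [0.5896, -0.4094, 0.0744]
ee_rot: [2.674, 1.644, 0.002]
force: [-0.5, -0.9, 0.1]
width: 0.651
gripper_force: 0.0
```

>>> {"name": "arm_command", "arguments": {"targets": [[[0,0,0,0,0,0],[0,0,0,0,0,0],[0,0,0,0,0,0],[0,0,0,0,0,0],[0,0,-0.03,0,0,0],[0,0,-0.05,0,0,0],[0,0,-0.05,0,0,0],[0,0,0,0,0,0]]], "jaw": 0.0}}

```text
clock: 26.4
position: [0.5906, -0.4102, 0.2077]
ee_rot: [2.67, 1.641, 0.006]
force: [-1.0, 0.6, -1.8]
width: 0.357
gripper_force: 40.0
```

```bash
python3 -c "
from h import *
plan(*tote(.001,-.039),.205,TY)"
```

```text
pos [ 0.5906 -0.4102  0.2077] yaw 1.102 tilt [ 0.001 -0.008] F [-1.   0.6 -1.8] q [ 0.52  0.61  0.01  1.36 -0.01  1.16  0.07] w 0.0327 t 26.4
TURNz -0.5798 rows>= 4 SHIFT [0.5427 0.0782 0.0027] rows>= 10
```

>>> {"name": "arm_command", "arguments": {"targets": [[[0,0,0,0,0,-0.145],[0,0,0,0,0,-0.145],[0,0,0,0,0,-0.145],[0,0,0,0,0,-0.145],[0.0543,0.0078,0,0,0,0],[0.0543,0.0078,0,0,0,0],[0.0543,0.0078,0,0,0,0],[0.0543,0.0078,0,0,0,0],[0.0543,0.0078,0,0,0,0],[0.0543,0.0078,0,0,0,0]]]}}

```text
clock: 27.65
position: [0.598, -0.0782, 0.2015]
ee_rot: [-2.093, -2.341, 0.002]
force: [1.7, 0.3, -0.9]
width: 0.358
gripper_force: 40.0
```

>>> {"name": "arm_command", "arguments": {"targets": [[[0.0543,0.0078,0,0,0,0],[0.0543,0.0078,0,0,0,0],[0.0543,0.0078,0,0,0,0],[0.0543,0.0078,0,0,0,0],[0,0,0.03,0,0,0],[0,0,0,0,0,0],[0,0,0,0,0,0]]]}}

```text
clock: 28.52
position: [0.6058, 0.1381, 0.1727]
ee_rot: [-2.096, -2.34, 0.002]
force: [0.1, -0.6, -1.9]
width: 0.359
gripper_force: 40.0
```

```bash
python3 -c "
from h import *
plan(*tote(.001,-.039),.0785,TY)"
```

```text
pos [0.6058 0.1381 0.1727] yaw 1.681 tilt [0.001 0.001] F [ 0.1 -0.6 -1.9] q [-0.15  0.51 -0.23  1.65  0.13  1.   -0.32] w 0.0329 t 28.52
TURNz -0.0013 rows>= 1 SHIFT [-0.0006  0.0023  0.0942] rows>= 2
```

>>> {"name": "arm_command", "arguments": {"targets": [[[-0.0005,0.002,0.03,0,0,0],[0,0,0.03,0,0,0],[0,0,0.02,0,0,0],[0,0,0.008,0,0,0],[0,0,0.004,0,0,0],[0,0,0.002,0,0,0],[0,0,0.001,0,0,0],[0,0,0,0,0,0]]]}}

```text
clock: 29.52
position: [0.608, 0.1392, 0.0781]
ee_rot: [2.094, 2.342, 0.001]
force: [-0.3, 0.2, -1.7]
width: 0.357
gripper_force: 40.0
```

```bash
python3 -c "
from h import *
plan(*tote(.001,-.039),.0785,TY)"
```

```text
pos [0.608  0.1392 0.0781] yaw 1.682 tilt [-0.    -0.001] F [-0.3  0.2 -1.7] q [-0.17  0.62 -0.21  1.73  0.17  0.81 -0.35] w 0.0328 t 29.52
TURNz 0.0003 rows>= 1 SHIFT [-0.0014 -0.     -0.0004] rows>= 1
```

>>> {"name": "arm_command", "arguments": {"targets": [[[0,0,0.001,0,0,0],[0,0,0.001,0,0,0],[0,0,0,0,0,0]]]}}

```text
clock: 29.9
position: [0.6082, 0.1392, 0.0768]
ee_rot: [2.094, 2.341, 0.001]
force: [-1.1, -0.5, 8.6]
width: 0.359
gripper_force: 40.0
```

>>> {"name": "arm_command", "arguments": {"targets": [[[0,0,0,0,0,0],[0,0,0,0,0,0],[0,0,0,0,0,0],[0,0,-0.03,0,0,0],[-0.02,0,-0.05,0,0,0],[-0.03,0,-0.05,0,0,0],[-0.02,0,-0.05,0,0,0],[0,0,0,0,0,0]]], "jaw": 0.055}}

```text
clock: 30.9
position: [0.6181, 0.0676, 0.2602]
ee_rot: [2.094, 2.334, 0.009]
force: [0.7, 0.8, 0.5]
width: 0.598
gripper_force: 0.0
```

```bash
python3 chk.py; python3 -c "
from h import *
plan(.4625,-.1,.25,1.36)"
```

```text
0.043 [188.  49.] 1928 [77. 38. 68. 67.] 1.249 z med/max [0.0486 0.0512]
0.043 [189. 109.] 2668 [ 2. 38. 71. 70.] 1.566 z med/max [0.0485 0.0505]
0.043 [222. 170.] 4994 [-76.   0. 144.  71.] 1.566 z med/max [0.0485 0.0505]
0.064 [180.  43.] 468 [76. 38. 24. 23.] 0.99 z med/max [0.0882 0.0901]
0.064 [252. 109.] 879 [  2. -39.  34.  33.] 1.569 z med/max [0.0946 0.0964]
0.064 [181. 111.] 573 [ 2. 38. 45. 14.] -1.571 z med/max [0.0884 0.0903]
0.064 [218. 179.] 1154 [-76.   0.  70.  16.] 1.564 z med/max [0.0882 0.09  ]
pos [0.6167 0.0688 0.2576] yaw 1.68 tilt [ 0.    -0.004] F [-0.7 -0.3 -0.4] q [-0.04  0.43 -0.23  1.56  0.1   1.16 -0.18] w 0.0549 t 30.95
TURNz 0.3205 rows>= 2 SHIFT [-0.1973 -0.1155  0.0076] rows>= 4
```

>>> {"name": "arm_command", "arguments": {"targets": [[[-0.0378,-0.0429,0,0,0,0],[-0.0378,-0.0429,0,0,0,0],[-0.0378,-0.0429,0,0,0,0],[-0.0378,-0.0429,0,0,0,0],[0,0,0.05,0,0,0],[0,0,0.05,0,0,0],[0,0,0,0,0,0],[0,0,0,0,0,0]]], "jaw": 0.06}}

```text
clock: 31.95
position: [0.4624, -0.0993, 0.1565]
ee_rot: [-2.093, -2.343, -0.0]
force: [0.9, 0.6, 0.0]
width: 0.654
gripper_force: 0.0
```

```bash
python3 -c "
import look
from h import *
plan(.4625,-.1005,.05,1.68)"
```

```text
[257. 196.] 1775 [464. -99.  35.  35.] -1.484 TOP [464. -99.  35.  35.] -1.484 0.0662
[498. 183.] 281 [738. -58.  26.   4.] -0.6 TOP [738. -58.  26.   4.] -0.581 0.065
pos [ 0.463  -0.0995  0.1571] yaw 1.683 tilt [ 0.    -0.002] F [-0.5  0.2  0.4] q [ 0.25  0.31 -0.19  2.03  0.08  0.81  0.13] w 0.06 t 32.0
TURNz 0.003 rows>= 1 SHIFT [-0.001  -0.0006  0.1071] rows>= 2
```

>>> {"name": "arm_command", "arguments": {"targets": [[[0,0,0.05,0,0,0],[0,0,0.035,0,0,0],[0,0,0.02,0,0,0],[0,0,0,0,0,0],[0,0,0,0,0,0]]]}}

```text
clock: 32.62
position: [0.4632, -0.0998, 0.0522]
ee_rot: [2.093, 2.34, 0.002]
force: [0.0, 0.6, -0.0]
width: 0.649
gripper_force: 0.0
```

>>> {"name": "arm_command", "arguments": {"targets": [[[0,0,0,0,0,0],[0,0,0,0,0,0],[0,0,0,0,0,0],[0,0,0,0,0,0],[0,0,-0.04,0,0,0],[0,0,-0.05,0,0,0],[0,0,-0.05,0,0,0],[0,0,0,0,0,0]]], "jaw": 0.0}}

```text
clock: 33.62
position: [0.464, -0.1, 0.1941]
ee_rot: [2.091, 2.337, 0.006]
force: [-0.1, 0.0, -0.7]
width: 0.376
gripper_force: 40.0
```

```bash
python3 -c "
from h import *
plan(*tote(.076,-.038),.19,TY)"
```

```text
pos [ 0.464  -0.1     0.1941] yaw 1.682 tilt [ 0.002 -0.006] F [-0.1  0.  -0.7] q [ 0.26  0.26 -0.2   1.99  0.07  0.9   0.14] w 0.0346 t 33.62
TURNz 0.0001 rows>= 1 SHIFT [0.2954 0.1686 0.0041] rows>= 6
```

>>> {"name": "arm_command", "arguments": {"targets": [[[0.0492,0.0281,0,0,0,0],[0.0492,0.0281,0,0,0,0],[0.0492,0.0281,0,0,0,0],[0.0492,0.0281,0,0,0,0],[0.0492,0.0281,0,0,0,0],[0.0492,0.0281,0,0,0,0],[0,0,0.04,0,0,0],[0,0,0.02,0,0,0],[0,0,0,0,0,0],[0,0,0,0,0,0]]]}}

```text
clock: 34.88
position: [0.5967, 0.2123, 0.1308]
ee_rot: [-2.094, -2.342, 0.0]
force: [0.1, -0.2, -0.4]
width: 0.373
gripper_force: 40.0
```

```bash
python3 -c "
from h import *
plan(*tote(.076,-.038),.056,TY)"
```

```text
pos [0.5967 0.2123 0.1308] yaw 1.682 tilt [-0.  0.] F [ 0.1 -0.2 -0.4] q [-0.26  0.57 -0.25  1.66  0.17  0.93 -0.46] w 0.0342 t 34.88
TURNz 0.0002 rows>= 1 SHIFT [-0.0003  0.0021  0.0748] rows>= 2
```

>>> {"name": "arm_command", "arguments": {"targets": [[[-0.0163,0.004,0,0,0,0],[0,0,0.03,0,0,0],[0,0,0.025,0,0,0],[0,0,0.01,0,0,0],[0,0,0.006,0,0,0],[0,0,0.002,0,0,0],[0,0,0.001,0,0,0],[0,0,0,0,0,0]]]}}

```text
clock: 35.88
position: [0.6027, 0.1967, 0.0572]
ee_rot: [2.094, 2.342, 0.001]
force: [0.3, -0.3, -1.1]
width: 0.377
gripper_force: 40.0
```

```bash
python3 -c "
from h import *
plan(*tote(.06,-.04),.056,TY)"
```

```text
pos [0.6027 0.1967 0.0572] yaw 1.682 tilt [-0.    -0.001] F [ 0.3 -0.3 -1.1] q [-0.24  0.66 -0.23  1.72  0.2   0.79 -0.46] w 0.0346 t 35.88
TURNz 0.0004 rows>= 1 SHIFT [-0.0001 -0.0001  0.0012] rows>= 1
```

>>> {"name": "arm_command", "arguments": {"targets": [[[0,0,0.001,0,0,0],[0,0,0.0005,0,0,0],[0,0,0,0,0,0]]]}}

```text
clock: 36.25
position: [0.6024, 0.1966, 0.0552]
ee_rot: [2.094, 2.342, 0.0]
force: [0.9, -0.5, -0.7]
width: 0.373
gripper_force: 40.0
```

>>> {"name": "arm_command", "arguments": {"targets": [[[0,0,0,0,0,0],[0,0,0,0,0,0],[0,0,0,0,0,0],[0,0,-0.02,0,0,0],[0,0,-0.03,0,0,0],[-0.02,0,-0.05,0,0,0],[-0.03,0,-0.05,0,0,0],[-0.02,0,-0.05,0,0,0],[0,0,0,0,0,0]]], "jaw": 0.041}}

```text
clock: 37.38
position: [0.6128, 0.1255, 0.2615]
ee_rot: [2.094, 2.334, 0.011]
force: [0.1, -0.5, 0.7]
width: 0.446
gripper_force: 0.0
```

```bash
python3 -c "
import chk,cv2
im=chk.chk();cv2.imwrite('pics/w4.png',im['pixels'][...,::-1])
from h import *
plan(.38,.34,.27,TY)"
```

```text
0.043 [187.  96.] 1980 [77. 38. 67. 67.] 1.543 z med/max [0.0487 0.0504]
0.043 [191. 154.] 2287 [ 2. 38. 70. 69.] -1.57 z med/max [0.0486 0.0515]
0.043 [250. 145.] 122 [ 11. -39.  37.  19.] -1.52 z med/max [0.0488 0.0548]
0.043 [224. 210.] 4029 [-76.   0. 145.  72.] 1.569 z med/max [0.0485 0.0523]
0.064 [180.  96.] 441 [77. 37. 23. 23.] -0.305 z med/max [0.0882 0.0901]
0.064 [251. 109.] 785 [ 60. -39.  35.  34.] 0.001 z med/max [0.0708 0.0725]
0.064 [251. 162.] 908 [  2. -40.  34.  33.] -1.57 z med/max [0.0943 0.0961]
0.064 [183. 162.] 660 [ 2. 38. 44. 14.] 1.56 z med/max [0.0881 0.0903]
0.064 [221. 225.] 994 [-77.  -0.  70.  17.] -1.565 z med/max [0.0874 0.0901]
pos [0.6114 0.1264 0.2587] yaw 1.681 tilt [-0.001 -0.005] F [-0.4 -0.3 -0.9] q [-0.11  0.44 -0.26  1.54  0.12  1.17 -0.29] w 0.0412 t 37.42
TURNz -0.0014 rows>= 1 SHIFT [ 0.2379 -0.2062 -0.0113] rows>= 6
```

View pics/w4.png

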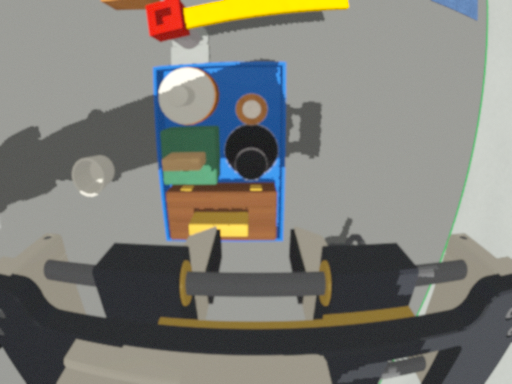

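All five stand in the tote: jar (187,96), barrel (251,109), tin (191,154), bell (251,155), case (224,210). The keeper is still parked. Next I'll look at the wrench and socket, plus one more check of the bench from the top.

>>> {"name": "arm_command", "arguments": {"targets": [[[0.037,-0.0315,-0.01,0,0,0],[0.037,-0.0315,-0.01,0,0,0],[0.037,-0.0315,-0.01,0,0,0],[0.037,-0.0315,-0.01,0,0,0],[0,0,0,0,0,0],[0,0,0,0,0,0],[0,0,0,0,0,0]]], "jaw": 0.05}}

```text
clock: 38.3
position: [0.469, 0.259, 0.2946]
ee_rot: [2.096, 2.34, -0.002]
force: [-0.2, -0.5, 0.4]
width: 0.544
gripper_force: 0.0
```

```bash
cat > wl.py <<'E'
from h import *
def wl(name=None):
    im,P,s=wrist();Z=P[...,2]
    if name: cv2.imwrite(name,im["pixels"][...,::-1])
    hsv=cv2.cvtColor(im["pixels"],cv2.COLOR_RGB2HSV).astype(int);H,S,V=np.moveaxis(hsv,-1,0)
    ok=(Z<.16)&(im["z_map"]>.05)&(P[...,1]>.15)
    red=ok&((H<6)|(H>174))&(S>150)&(Z>.122)&(Z<.138)
    for m,a,c in blobs(red,150):
        t=cv2.morphologyEx(m.astype(np.uint8),cv2.MORPH_CLOSE,np.ones((25,25)))
        hole=[(b,n,cc) for b,n,cc in blobs((t>0)&~red,30)]
        print("boss",c.round(),a,*rect(P[m]),"z",np.median(Z[m]).round(4))
        for b,n,cc in hole: print("   hole px",cc.round(1),n, *rect(P[b]))
    yel=ok&(H>18)&(H<34)&(S>150)&(Z>.095)&(Z<.12)
    for m,a,c in blobs(yel,200): print("bar",a,*rect(P[m]),np.median(Z[m]).round(4))
    for m,a,c in blobs(ok&(H<20)&(S>120)&(Z>.118)&~red,200): print("handle",c.round(),a,*rect(P[m]),np.median(Z[m]).round(4))
    for m,a,c in blobs(ok&(Z>.044)&(Z<.0575)&(H<25)&(S>60)&(P[...,1]>.28),150): print("stand",c.round(),a,*rect(P[m]),np.median(Z[m]).round(4))
E
python3 -c "
from wl import *
wl('pics/w5.png')
plan(.431,.3595,.2,2.8)
from cell import arm
im=arm.get_image('top');P=cloud(im)
ok=(P[...,0]>.15)&(P[...,0]<.85)&(P[...,1]>-.65)&(P[...,1]<-.03)&(P[...,2]>.02)
for m,a,c in blobs(ok): print(c.round(),a,rect(P[m]),P[m][:,2].max())"
```

```text
boss [297. 160.] 692 [511. 281.  32.  32.] 0.271 z 0.1305
   hole px [297.4 160.9] 171 [493. 310.  91.  18.] -0.984
bar 2219 [608. 307. 160.  23.] 0.265 0.1084
handle [237.  83.] 1013 [428. 360.  94.  17.] -0.336 0.1323
stand [461.  35.] 181 [758. 493.  62.  30.] -0.733 0.0505
stand [239.  65.] 665 [429. 378.  66.  30.] -0.044 0.0507
stand [226.  99.] 705 [428. 343.  67.  33.] -0.046 0.0507
pos [0.4691 0.2591 0.2946] yaw 1.681 tilt [0.001 0.001] F [-0.   0.2  0. ] q [-0.33  0.28 -0.35  1.69  0.1   1.19 -0.59] w 0.0498 t 38.35
TURNz -1.1195 rows>= 7 SHIFT [0.0695 0.0819 0.0946] rows>= 3
[258. 135.] 159 (array([758., -47.,  74.,  32.]), np.float64(-0.022)) 0.10357755542989966
[326. 137.] 157 (array([ 773., -279.,   98.,   22.]), np.float64(-0.653)) 0.03132818567512108
[421. 153.] 1298 (array([ 719., -613.,  170.,  126.]), np.float64(0.296)) 0.059746760219458794
```

View pics/w5.png

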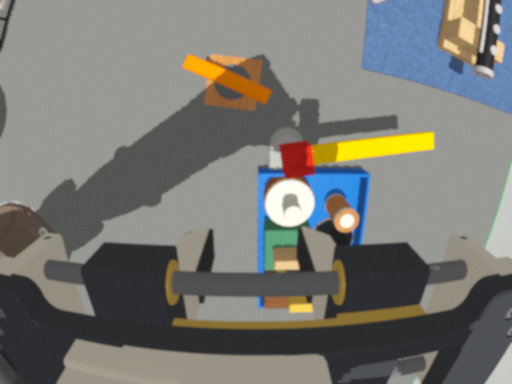

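Wrench handle at (228,80) in the stand, boss at (297,160), and the right side of the bench is empty. I'll move above the wrench.

>>> {"name": "arm_command", "arguments": {"targets": [[[0,0,0,0,0,-0.16],[0,0,0,0,0,-0.16],[0,0,0,0,0,-0.16],[0,0,0,0,0,-0.16],[0,0,0,0,0,-0.16],[0,0,0,0,0,-0.16],[0,0,0,0,0,-0.162],[0.036,0.041,0.02,0,0,0],[0.036,0.041,0.02,0,0,0],[0,0,0.02,0,0,0]]]}}

```text
clock: 39.65
position: [0.4252, 0.3655, 0.2346]
ee_rot: [-0.518, -3.097, -0.004]
force: [1.5, -0.4, -1.0]
width: 0.544
gripper_force: 0.0
```

>>> {"name": "arm_command", "arguments": {"targets": [[[0,0,0.02,0,0,0],[0,0,0,0,0,0],[0,0,0,0,0,0]]]}}

```text
clock: 40.02
position: [0.4282, 0.3612, 0.2158]
ee_rot: [0.529, 3.097, 0.001]
force: [0.2, 1.6, -0.5]
width: 0.545
gripper_force: 0.0
```

```bash
python3 -c "
from wl import *
wl()
plan(.428,.36,.121,2.803)"
```

```text
boss [213. 307.] 382 [517. 283.  33.  20.] -1.182 z 0.1303
   hole px [208.3 303.7] 44 [521. 279.  12.   5.] 1.339
bar 347 [547. 293.  46.  23.] 0.142 0.1082
handle [254. 190.] 1770 [428. 360.  93.  16.] -0.342 0.1324
stand [275. 175.] 949 [431. 384.  71.  29.] -0.298 0.0505
stand [232. 177.] 965 [428. 343.  66.  32.] -0.025 0.0506
pos [0.4283 0.3614 0.2161] yaw 2.803 tilt [ 0.001 -0.001] F [-0.2  0.7 -0.2] q [-0.39  0.42 -0.56  1.74  0.25  1.06  0.2 ] w 0.0501 t 40.08
TURNz 0.0005 rows>= 1 SHIFT [-0.0002 -0.0014  0.0951] rows>= 2
```

>>> {"name": "arm_command", "arguments": {"targets": [[[0,-0.0013,0.04,0,0,0],[0,0,0.035,0,0,0],[0,0,0.02,0,0,0],[0,0,0,0,0,0],[0,0,0,0,0,0]]]}}

```text
clock: 40.7
position: [0.4279, 0.3607, 0.1216]
ee_rot: [0.528, 3.096, 0.002]
force: [0.5, -0.4, 0.5]
width: 0.545
gripper_force: 0.0
```

>>> {"name": "arm_command", "arguments": {"targets": [[[0,0,0,0,0,0],[0,0,0,0,0,0],[0,0,0,0,0,0],[0,0,0,0,0,0],[0,0,0,0,0,0]]], "jaw": 0.0, "newtons": 55}}

```text
clock: 41.32
position: [0.4273, 0.3601, 0.1203]
ee_rot: [0.527, 3.097, 0.0]
force: [1.0, 0.4, 1.3]
width: 0.17
gripper_force: 55.0
```

```bash
python3 -c "
from h import *
plan(.428,.36,.25,2.803)"
```

```text
pos [0.4273 0.3601 0.1203] yaw 2.804 tilt [ 0. -0.] F [1.  0.4 1.3] q [-0.42  0.52 -0.52  1.85  0.33  0.86  0.13] w 0.0156 t 41.33
TURNz 0.0014 rows>= 1 SHIFT [-7.000e-04  1.000e-04 -1.297e-01] rows>= 3
```

>>> {"name": "arm_command", "arguments": {"targets": [[[0,0,-0.03,0,0,0],[0,0,-0.05,0,0,0],[0,0,-0.05,0,0,0],[0,0,-0.03,0,0,0],[0,0,0,0,0,-0.152],[0,0,0,0,0,-0.152],[0,0,0,0,0,-0.151],[0,0,0,0,0,-0.151],[0,0,0,0,0,0],[0,0,0,0,0,0]]]}}

```text
clock: 42.58
position: [0.4272, 0.3599, 0.28]
ee_rot: [0.415, -3.114, 0.0]
force: [0.6, -0.7, -1.0]
width: 0.17
gripper_force: 55.0
```

```bash
python3 -c "
from h import *
plan(.511,.281,.275,3.41)
im,P,s=wrist();Z=P[...,2];p=np.array(s['position'])
cv2.imwrite('pics/w6.png',im['pixels'][...,::-1])
m=(Z>p[2]-.05)&(Z<p[2]+.03)&(np.hypot(P[...,0]-p[0],P[...,1]-p[1])<.06)
hsv=cv2.cvtColor(im['pixels'],cv2.COLOR_RGB2HSV);m&=(hsv[...,0]<20)&(hsv[...,1]>150)
for b,a,c in blobs(m,100): print(c.round(),a,*rect(P[b]),np.median(Z[b]))"
```

```text
pos [0.4272 0.3599 0.28  ] yaw -2.876 tilt [-0.001  0.   ] F [ 0.6 -0.7 -1. ] q [-0.28  0.39 -0.7   1.64  0.27  1.21  0.79] w 0.0156 t 42.58
TURNz -0.0031 rows>= 1 SHIFT [-0.0599 -0.0983  0.005 ] rows>= 2
[255. 222.] 3289 [405. 354.  48.  18.] 0.293 0.291945323987054
[255. 308.] 629 [452. 367.  19.  15.] 0.293 0.2920873548617617
```

View pics/w6.png

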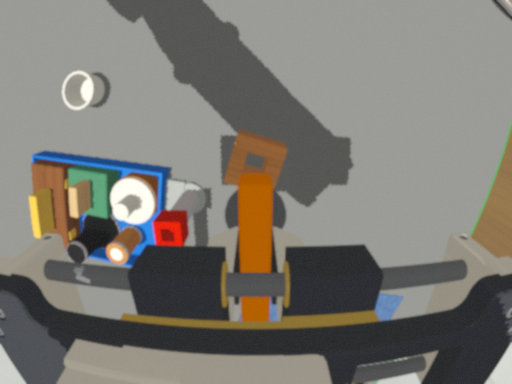

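Wrench held centred and hanging straight. One closer look at the boss from its far side before inserting.

>>> {"name": "arm_command", "arguments": {"targets": [[[-0.0422,-0.0327,0,0,0,0],[-0.0422,-0.0327,0,0,0,0],[-0.0422,-0.0327,0,0,0,0],[0,0,0,0,0,0],[0,0,0,0,0,0],[0,0,0,0,0,0]]]}}

```text
clock: 43.38
position: [0.5741, 0.3003, 0.2805]
ee_rot: [0.423, -3.113, -0.001]
force: [-0.2, -0.9, -2.6]
width: 0.172
gripper_force: 55.0
```

```bash
python3 -c "
from wl import *
wl('pics/w7.png')
plan(.511,.281,.275,3.41)"
```

```text
boss [254. 117.] 717 [512. 282.  30.  30.] 0.265 z 0.1306
   hole px [253.  116.5] 240 [507. 279.  27.  15.] 0.275
bar 768 [550. 292.  42.  21.] 0.276 0.1085
stand [331.  68.] 2251 [428. 360.  67.  67.] 1.54 0.0506
pos [0.5742 0.3001 0.2806] yaw -2.871 tilt [ 0. -0.] F [-0.2  0.2 -2.8] q [-0.16  0.53 -0.64  1.42  0.32  1.3   1.02] w 0.0156 t 43.42
TURNz 0.002 rows>= 1 SHIFT [ 0.066  -0.0017  0.0056] rows>= 2
```

View pics/w7.png

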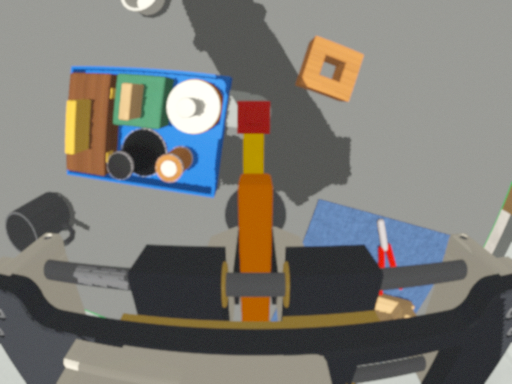

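>>> {"name": "arm_command", "arguments": {"targets": [[[0.0328,-0.0008,0,0,0,0],[0.0327,-0.0007,0,0,0,0],[0,0,0.01,0,0,0],[0,0,0.01,0,0,0],[0,0,0,0,0,0],[0,0,0,0,0,0],[0,0,0,0,0,0]]]}}

```text
clock: 44.3
position: [0.513, 0.2805, 0.2603]
ee_rot: [-0.421, 3.113, 0.001]
force: [-1.0, 0.0, -2.4]
width: 0.169
gripper_force: 55.0
```

```bash
python3 -c "
from h import *
plan(.5115,.2813,.2215,3.41)"
```

```text
pos [0.513  0.2805 0.2603] yaw -2.873 tilt [ 0. -0.] F [-1.   0.  -2.4] q [-0.12  0.44 -0.67  1.61  0.29  1.19  0.99] w 0.0155 t 44.3
TURNz 0.0002 rows>= 1 SHIFT [0.0012 0.0012 0.0388] rows>= 1
```

>>> {"name": "arm_command", "arguments": {"targets": [[[0.001,0.001,0.005,0,0,0],[0,0,0.006,0,0,0],[0,0,0.005,0,0,0],[0,0,0.004,0,0,0],[0,0,0,0,0,0],[0,0,0,0,0,0]]]}}

```text
clock: 45.05
position: [0.5114, 0.281, 0.2403]
ee_rot: [-0.421, 3.113, 0.0]
force: [-0.0, 0.5, -2.5]
width: 0.168
gripper_force: 55.0
```

```bash
python3 -c "
from h import *
plan(.5115,.2813,.2215,3.41)"
```

```text
pos [0.5114 0.281  0.2403] yaw -2.873 tilt [ 0. -0.] F [-0.   0.5 -2.5] q [-0.13  0.46 -0.66  1.64  0.3   1.15  0.97] w 0.0154 t 45.05
TURNz 0.0003 rows>= 1 SHIFT [-0.0001  0.0002  0.0188] rows>= 1
```

>>> {"name": "arm_command", "arguments": {"targets": [[[0,0,0.003,0,0,0],[0,0,0.003,0,0,0],[0,0,0.003,0,0,0],[0,0,0,0,0,0]]]}}

```text
clock: 45.55
position: [0.5112, 0.2808, 0.2309]
ee_rot: [0.421, -3.113, 0.0]
force: [1.1, 0.0, -1.9]
width: 0.172
gripper_force: 55.0
```

>>> {"name": "arm_command", "arguments": {"targets": [[[0,0,0.003,0,0,0],[0,0,0.003,0,0,0],[0,0,0.002,0,0,0],[0,0,0,0,0,0]]]}}

```text
clock: 46.05
position: [0.5113, 0.2809, 0.223]
ee_rot: [0.421, -3.113, 0.0]
force: [-0.2, 0.0, -2.2]
width: 0.167
gripper_force: 55.0
```

The wrench is seated about 22 mm deep without contact. Now turning clockwise.

>>> {"name": "arm_command", "arguments": {"targets": [[[0,0,0,0,0,0.1],[0,0,0,0,0,0.1],[0,0,0,0,0,0.1],[0,0,0,0,0,0.1],[0,0,0,0,0,0.1],[0,0,0,0,0,0.1],[0,0,0,0,0,0.1],[0,0,0,0,0,0.1],[0,0,0,0,0,0.1],[0,0,0,0,0,0]]]}}

```text
clock: 47.3
position: [0.5112, 0.2815, 0.2233]
ee_rot: [-0.973, -2.987, -0.001]
force: [-0.8, 2.0, -3.4]
width: 0.169
gripper_force: 55.0
```

```bash
python3 -c "
from wl import *
wl()
plan(.5115,.2813,.222,3.41)
print(arm.observe()['ft_torque'] if 0 else '')"
```

```text
stand [269.  71.] 3299 [428. 360.  67.  67.] -0.031 0.0506
stand [475. 221.] 202 [749. 498.  47.  25.] -0.948 0.0509
pos [0.5112 0.2815 0.2233] yaw 2.513 tilt [-0. -0.] F [-0.6  2.1 -1.8] q [-0.27  0.43 -0.45  1.68  0.21  1.08  0.16] w 0.0156 t 47.35
TURNz -0.8969 rows>= 5 SHIFT [-0.0003 -0.0003  0.0013] rows>= 1
```

>>> {"name": "arm_command", "arguments": {"targets": [[[0,0,0,0,0,0.1],[0,0,0,0,0,0.1],[0,0,0,0,0,0.1],[0,0,0,0,0,0.1],[0,0,0,0,0,0.07],[0,0,0,0,0,0],[0,0,0,0,0,0]]]}}

```text
clock: 48.22
position: [0.5114, 0.2814, 0.2233]
ee_rot: [-1.64, -2.679, -0.001]
force: [0.3, 3.5, -3.7]
width: 0.173
gripper_force: 55.0
```

```bash
python3 - <<'E'
from h import *
from cell import arm
plan(.5115,.2813,.222,1.98);print(np.round(arm.observe()["ft_torque"],2))
im=arm.get_image("top");P=cloud(im);h=cv2.cvtColor(im["pixels"],cv2.COLOR_RGB2HSV).astype(int)
m=(h[...,0]>18)&(h[...,0]<34)&(h[...,1]>150)&(P[...,2]>.098)&(P[...,2]<.118)&(P[...,0]<.7)&(P[...,1]>0)
for b,a,c in blobs(m,30): r=rect(P[b]);print(a,*r,"q",.309+.002-r[1])
E
```

```text
pos [0.5114 0.2814 0.2233] yaw 2.043 tilt [-0.001 -0.001] F [ 0.3  3.5 -3.7] q [-0.35  0.41 -0.34  1.68  0.16  1.07 -0.27] w 0.0159 t 48.23
TURNz 0.0631 rows>= 1 SHIFT [-0.0002 -0.      0.0013] rows>= 1
[ 1.04 -0.24 -0.  ]
370 [582. 213. 161.  22.] -0.779 q 1.09
```

>>> {"name": "arm_command", "arguments": {"targets": [[[0,0,0,0,0,0.05],[0,0,0,0,0,0.04],[0,0,0,0,0,0.03],[0,0,0,0,0,0.02],[0,0,0,0,0,0],[0,0,0,0,0,0],[0,0,0,0,0,0]]]}}

```text
clock: 49.15
position: [0.5115, 0.2812, 0.2233]
ee_rot: [1.826, 2.556, 0.001]
force: [1.3, 4.9, -4.4]
width: 0.17
gripper_force: 55.0
```

```bash
cat > kq.py <<'E'
from h import *
from cell import arm
plan(.5115,.2813,.222,1.98);print(np.round(arm.observe()["ft_torque"],2))
im=arm.get_image("top");P=cloud(im);h=cv2.cvtColor(im["pixels"],cv2.COLOR_RGB2HSV).astype(int)
m=(h[...,0]>18)&(h[...,0]<34)&(h[...,1]>150)&(P[...,2]>.098)&(P[...,2]<.118)&(P[...,0]<.7)&(P[...,1]>0)
for b,a,c in blobs(m,30): r=rect(P[b]);print(a,*r,"q",.309+.002-r[1])
E
python3 kq.py
```

```text
pos [0.5115 0.2812 0.2233] yaw 1.901 tilt [-0. -0.] F [ 1.3  4.9 -4.4] q [-0.37  0.41 -0.31  1.69  0.14  1.07 -0.39] w 0.0156 t 49.15
TURNz -0.0791 rows>= 1 SHIFT [0.0001 0.0001 0.0013] rows>= 1
[ 1.53 -0.53  0.09]
354 [574. 206. 163.  22.] -0.891 q 1.202
```

The arm is at its stop (q≈1.20). I'll back off within the play, lift out and return to the stand.

>>> {"name": "arm_command", "arguments": {"targets": [[[0,0,0,0,0,-0.1],[0,0,0,0,0,-0.1],[0,0,0,0,0,-0.09],[0,0,0,0,0,0],[0,0,-0.01,0,0,0],[0,0,-0.015,0,0,0],[0,0,-0.025,0,0,0],[0,0,-0.02,0,0,0],[0,0,0,0,0,0]]]}}

```text
clock: 50.32
position: [0.5121, 0.2811, 0.2956]
ee_rot: [1.439, 2.79, 0.004]
force: [0.3, 0.5, -1.7]
width: 0.168
gripper_force: 55.0
```

```bash
python3 kq.py; python3 -c "
from h import *
plan(.428,.36,.29,2.803+.25)"
```

```text
pos [0.5121 0.2811 0.2956] yaw 2.189 tilt [ 0.001 -0.003] F [ 0.3  0.5 -1.7] q [-0.32  0.36 -0.38  1.58  0.14  1.22 -0.11] w 0.0154 t 50.33
TURNz 0.2093 rows>= 2 SHIFT [ 0.0004 -0.0005  0.0736] rows>= 2
[ 0.06 -0.19 -0.01]
371 [574. 206. 163.  22.] -0.884 q 1.195
pos [0.5116 0.2807 0.2941] yaw 2.19 tilt [ 0.001 -0.001] F [ 1.3  0.3 -2.6] q [-0.32  0.36 -0.38  1.58  0.14  1.22 -0.11] w 0.0156 t 50.38
TURNz -0.8635 rows>= 5 SHIFT [0.0903 0.0716 0.0041] rows>= 2
```

>>> {"name": "arm_command", "arguments": {"targets": [[[0,0,0,0,0,-0.153],[0,0,0,0,0,-0.153],[0,0,0,0,0,-0.153],[0,0,0,0,0,-0.153],[0.0526,0.0235,0,0,0,0],[0.0526,0.0235,0,0,0,0],[0,0,0,0,0,0],[0,0,0,0,0,0],[0,0,0,0,0,0]]]}}

```text
clock: 51.5
position: [0.4288, 0.359, 0.2926]
ee_rot: [-0.534, -3.096, 0.002]
force: [0.3, -0.5, -2.0]
width: 0.174
gripper_force: 55.0
```

```bash
python3 -c "
from h import *
plan(.428,.36,.1215,2.803)"
```

```text
pos [0.4288 0.359  0.2926] yaw 2.8 tilt [0.    0.001] F [ 0.3 -0.5 -2. ] q [-0.39  0.35 -0.55  1.63  0.19  1.22  0.26] w 0.0159 t 51.5
TURNz -0.0029 rows>= 1 SHIFT [0.0011 0.0007 0.1711] rows>= 3
```

>>> {"name": "arm_command", "arguments": {"targets": [[[0.001,0.0007,0.04,0,0,0],[0,0,0.04,0,0,0],[0,0,0.03,0,0,0],[0,0,0.01,0,0,0],[0,0,0.01,0,0,0],[0,0,0.01,0,0,0],[0,0,0.01,0,0,0],[0,0,0.01,0,0,0],[0,0,0,0,0,0],[0,0,0,0,0,0]]]}}

```text
clock: 52.75
position: [0.4272, 0.3615, 0.1334]
ee_rot: [0.53, 3.096, 0.0]
force: [0.7, 1.0, -2.2]
width: 0.17
gripper_force: 55.0
```

```bash
python3 -c "
from h import *
plan(.428,.36,.1205,2.803)"
```

```text
pos [0.4272 0.3615 0.1334] yaw 2.802 tilt [ 0. -0.] F [ 0.7  1.  -2.2] q [-0.43  0.5  -0.5   1.83  0.31  0.88  0.15] w 0.0156 t 52.75
TURNz -0.0006 rows>= 1 SHIFT [-0.0013 -0.0011  0.0129] rows>= 1
```

>>> {"name": "arm_command", "arguments": {"targets": [[[-0.001,-0.001,0.005,0,0,0],[0,0,0.004,0,0,0],[0,0,0.002,0,0,0],[0,0,0.001,0,0,0],[0,0,0.001,0,0,0],[0,0,0,0,0,0]]]}}

```text
clock: 53.5
position: [0.4278, 0.3602, 0.1203]
ee_rot: [0.53, 3.096, 0.0]
force: [-0.3, -0.8, -1.1]
width: 0.168
gripper_force: 55.0
```

>>> {"name": "arm_command", "arguments": {"targets": [[[0,0,0,0,0,0],[0,0,0,0,0,0],[0,0,0,0,0,0],[0,0,-0.01,0,0,0],[0,0,-0.03,0,0,0],[0,0,-0.05,0,0,0],[0,0,-0.05,0,0,0],[0,0,0,0,0,0],[0,0,0,0,0,0]]], "jaw": 0.05}}

```text
clock: 54.62
position: [0.4276, 0.3597, 0.2603]
ee_rot: [0.53, 3.096, -0.0]
force: [0.3, -0.1, -0.2]
width: 0.545
gripper_force: 0.0
```

```bash
python3 -c "
from wl import *
wl('pics/w8.png')
import kq
im=arm.get_image('top') if 0 else kq.im
cv2.imwrite('pics/top8.png',cv2.resize(im['pixels'][140:270,90:260,::-1],None,fx=4,fy=4))"
```

```text
handle [256. 177.] 1280 [429. 360.  94.  15.] -0.343 0.1324
stand [274. 165.] 736 [429. 377.  66.  30.] -0.041 0.0505
stand [237. 168.] 800 [428. 343.  66.  33.] -0.037 0.0506
pos [0.4274 0.3594 0.2595] yaw 2.802 tilt [-0.     0.001] F [-0.2 -0.3  0.3] q [-0.39  0.37 -0.55  1.68  0.21  1.15  0.24] w 0.0499 t 54.67
TURNz 0.8222 rows>= 5 SHIFT [-0.1051  0.046   0.0375] rows>= 3
[ 0.08 -0.12  0.04]
376 [574. 206. 164.  21.] -0.883 q 1.194
```

View pics/top8.png

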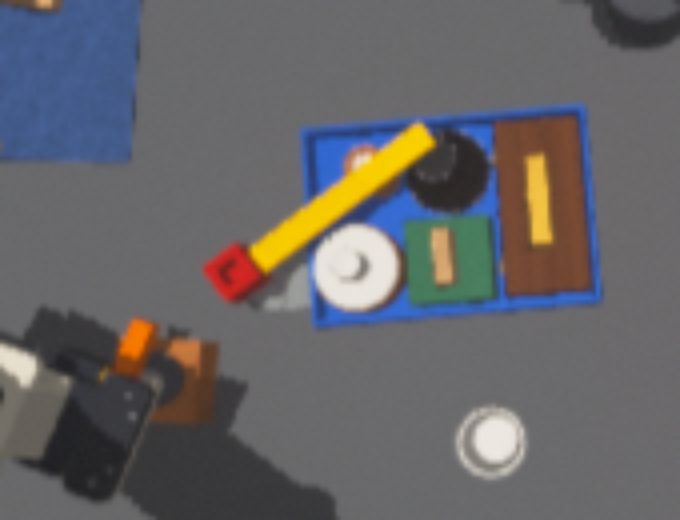

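The arm lies over the packed set at q≈1.19, and all five items are in place. The wrench stands in its stand at the same height and centre as at the start, and the gripper is clear of everything. Handing in.

```bash
python3 -c "
from cell import arm
print(arm.sign_off())"
```

```text
the job is handed in; nothing more can be done
None
```

I packed all five items present upright in the tote (there was no black barrel), turned the hold-down arm to its stop with the wrench, put the wrench back in its stand and handed the job in; no verdict came back.

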